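Gauge the pulley bores, tray the good ones, tip the rest down the chute

ROBOT

A 6-joint arm with a two-finger parallel gripper is mounted at the origin on the work surface. World frame = base frame: x ahead of the robot, y to its left, z up, the work surface at z = 0. Lengths are in m, angles in rad, forces in N, time in s.
With the tool pointing down it reaches from about 0.375 to 0.9 m from the base axis. Payload 3.1 kg.
Tool frame: the origin (TCP) lies midway between the tips of the shut fingers; the grasp point (between the pads) lies 19 mm behind it (grip_depth is the distance from the TCP to the grasp point, in m); y points along the fingers, z is the direction in which the jaws open and shut, and the axes are right-handed (so a half turn about y gives the same grasp; the last joint's range is limited). The gripper opens to 85 mm and grips with 20 to 120 N. Pads are 22 mm wide; open, the fingers measure 114 mm over their backs; the gripper's body (76 mm by 85 mm) begins 54 mm behind the grasp point. The pads swing forward as they close: fully open they stand 13 mm farther back than shut.
Start: joints at [1.058, 0.527, 1.433, -0, 1.181, -0.178], TCP at [0.205, 0.59, 0.231] pointing down, gripper open.
Joint ranges: [-3.08, 3.08], [-0.75, 2.2], [0.22, 2.44], [-1.43, 4.57], [0, 2.65], [-2.85, 2.85]. Speed limits (rad/s): [2.79, 2.79, 3.14, 3.14, 3.14, 3.14].

INTERFACE

Orientations are given as a unit quaternion [x, y, z, w].
In Python, from station import sense, snapshot, camera_model, sign_off, grip_depth gives the robot as it stands.
- The arm moves only by the tool play_rows, never from a script. Its argument "deltas" is a list of rows, each a list of 6 numbers: the shift along the tool's x, y, z in m, then the turn, a rotation vector about the tool's x, y, z in rad. A call has 1 to 12 rows; each row is the pose to reach, as a shift and turn from the pose commanded when the call began, along the tool's axes at that moment; what a row does not reach only later rows make up. A row lasts 1/10 s, in which the tool goes at most 50 mm and 8.59 degrees, less where a joint would pass 70% of its speed; a pose out of reach is approached as far as the arm can. A call with a gripper value outside its range is refused whole. "gripper" is the finger opening in m, from 0 to 0.0854, set as the call begins (left out, the last holds). The fingers move at their own pace and stop on an object; "force" is the grip in N (left out, the last holds). Time passes only in rows, so rows that repeat a pose let the fingers close. It gives the time, the measured TCP pose, the force and the opening at its end, in the units of the state.
- sense(): the state, without advancing time (a new reading comes with each control period).
- snapshot(name): name is "scene" or "top" or "wrist"; returns the picture (400x640x3 uint8, red, green, blue); there is no depth.
- camera_model(name): a dict with "fx", "fy", "cx", "cy" (pixels), "camera_from_world" (4x4, takes a point from world to camera coordinates). Camera axes: x right, y up, looking along -z (the intrinsics and any distortion apply to the point x, -y, -z); pixel columns grow to the right and rows downward; lengths in m; the calibration is good to about 2 mm. The wrist camera is an equidistant fisheye: a pixel r from the principal point sees the ray r / f radians off the axis. A picture is of the moment at which its call begins: read the wrist's pose just before it. camera_model takes no time and is no camera call; for the wrist camera it gives the pose at the moment of the call.
- sign_off(): hands the job in, once; it reports no verdict.
The state is a dict: "t": time; "q": joint angles; "qd": joint speeds; "tau": joint torques, N m; "tcp_pos": TCP position; "tool_rot": TCP orientation; "force": force on the tool from outside, world axes, zero at the start; "ft_torque": the same for the moment, N m; "finger_gap": opening from 0.0 (shut) to 1.0 (fully open).
Only numpy, scipy, OpenCV 4.12 (cv2) and the standard library are available. Lean on these libraries where they do the work, as an engineer would, in place of code of your own. Each camera call takes 0.05 s, during which the arm holds its last target.

TASK

Take the plug gauge and try it in the bore of every pulley on the bench, one after the other from the robot's left to its right: push it in up to the collar, or, if the bore will not take it, press it squarely on the mouth for a moment; then put the gauge back in its stand. Lay the pulleys that the gauge passes flat in the plywood tray and put all that refuse it into the hopper, then pull the hopper over to its stop so that they go down the chute into the grey bin, and let it back down. Leave the end housing, the rotor and the brush holders where they are.

Things in the scene. Friction and masses are not known exactly. Their poses are not given: they have to be found in the camera images.
- pulley_1: Loose zinc steel pulley 1 (numbered from +y to -y; 3 to 5 present, absent: None). Flat ribbed disc, 64 mm across, 40 mm tall, 0.35 kg; origin: centre of underside, z up the bore. Through bore, 3 mm 45-degree chamfer on top; about 24 mm (the 22 mm pin goes right in) or about 20 mm (pin stops on the chamfer, tip about 36 mm above the underside). Which, only the gauge tells.
- pulley_2: Loose zinc steel pulley 2 (numbered from +y to -y; 3 to 5 present, absent: None). Flat ribbed disc, 64 mm across, 40 mm tall, 0.35 kg; origin: centre of underside, z up the bore. Through bore, 3 mm 45-degree chamfer on top; about 24 mm (the 22 mm pin goes right in) or about 20 mm (pin stops on the chamfer, tip about 36 mm above the underside). Which, only the gauge tells.
- pulley_3: Loose zinc steel pulley 3 (numbered from +y to -y; 3 to 5 present, absent: None). Flat ribbed disc, 64 mm across, 40 mm tall, 0.35 kg; origin: centre of underside, z up the bore. Through bore, 3 mm 45-degree chamfer on top; about 24 mm (the 22 mm pin goes right in) or about 20 mm (pin stops on the chamfer, tip about 36 mm above the underside). Which, only the gauge tells.
- pulley_4: Loose zinc steel pulley 4 (numbered from +y to -y; 3 to 5 present, absent: None). Flat ribbed disc, 64 mm across, 40 mm tall, 0.35 kg; origin: centre of underside, z up the bore. Through bore, 3 mm 45-degree chamfer on top; about 24 mm (the 22 mm pin goes right in) or about 20 mm (pin stops on the chamfer, tip about 36 mm above the underside). Which, only the gauge tells.
- pulley_5: Loose zinc steel pulley 5 (numbered from +y to -y; 3 to 5 present, absent: None). Flat ribbed disc, 64 mm across, 40 mm tall, 0.35 kg; origin: centre of underside, z up the bore. Through bore, 3 mm 45-degree chamfer on top; about 24 mm (the 22 mm pin goes right in) or about 20 mm (pin stops on the chamfer, tip about 36 mm above the underside). Which, only the gauge tells.
- gauge: Steel plug gauge, 0.3 kg, upright in its stand. Origin: pin tip (lowest point), z up. From the tip up: round pin 22 mm across, 36 mm long, nose chamfered 1.5 mm; collar 36 mm across, 36 to 44 mm up; square handle 26 x 26 mm, 44 to 114 mm up, flats along the gauge's x and y. Fully in a pulley the collar lies on its top face, tip 4 mm above its underside.
- gauge_stand: Dark wooden block 70 x 70 x 45 mm, fixed to the bench. Origin: centre of its underside. In the middle of its top a blind hole 26 mm in diameter, 40 mm deep, with a 2 mm chamfer: the gauge's pin hangs in it, collar resting on the block's top (gauge tip then 9 mm above the bench).
- good_tray: Shallow plywood tray for passed pulleys, fixed to the bench, 132 mm (its x) by 250 mm (its y), 14 mm tall, walls and floor 6 mm thick (inside 120 x 238 mm). Origin: centre of its underside.
- good_tray_in (a point): Centre of the good tray's inner floor, axes as the tray's.
- hopper (a joint): Rocker hopper, galvanized sheet: 0 = down (floor leans back 8 degrees), grows as it is pulled over to the robot's right (-y), 1.3 rad = its stop. Weighs 0.6 kg; turns easily; let go at any angle it falls back to 0 by its own weight. Parts slide out over its open front by themselves when it is near the stop.
- hopper_in (a point): Centre of the hopper's floor (moves with the hopper). Inside, the hopper is 236 mm along x and 140 mm along y, with side walls 50 mm and a back wall (on the +y side) 55 mm high; the front (-y side, at the hinge) is open. Three pulleys fit side by side along x, centres 75 mm apart. Its axes are the world's when the hopper is down.
- hopper_handle (a point): Middle of the hopper's handle: a free round bar 12 mm thick lying along x, about 100 mm free length between its two posts, its axis 50 mm above the top of the back wall. It moves in an arc about the hinge, 177 mm in radius: up and over towards -y.
- hopper_hinge (a point): Middle of the hopper's hinge line, which runs along x at the foot of the open front, 130 mm above the bench. Turning positively about +x tips the hopper.
- dump_stand: Fixed stand of the hopper, with a short galvanized chute from under the hopper's open front down into the grey parts bin. Origin: on the bench top below the middle of the hinge line; axes as the world's. The bin stands on the bench on the -y side: inside 308 mm along x (centred), y from -51 to -279 mm of the origin, floor 6 mm up, walls 120 mm high (36 mm on the chute's side).
- end_housing: Bystander: cast aluminium alternator end housing, a shallow dish 120 mm across, 45 mm tall. Origin: centre of its underside.
- rotor: Bystander: alternator rotor lying on its side, 170 mm long, 84 mm thick, steel with copper winding and rings. Origin: centre of its underside.
- brush_holder_1: Bystander: black plastic brush holder, 60 x 50 x 22 mm. Origin: centre of its underside.
- brush_holder_2: Bystander: black plastic brush holder, 60 x 50 x 22 mm. Origin: centre of its underside.
There are look-alikes about, which are no part of the job. What is meant by the gauge is not blue or yellow, and is the smaller of those in its own colour.

How it is judged:
On the way, in this order (a step that is already met when the one before it is completed fails the run):
1. the upright gauge is tried in pulley_1: pin in up to the collar (6 mm at most to go) if the bore takes it, else pressed on the mouth with over 1 N, within 5 mm of centre, for 0.2 s (horizontal distance between gauge and pulley_1 below 0.005 m and angle between the z axis of gauge and the z axis of pulley_1, either way round below 0.1 rad and z of gauge in the frame of pulley_1 between 0.03 and 0.0425 m and contact force between gauge and pulley_1 above 1 N), for 0.2 s.
2. the upright gauge is tried in pulley_2: pin in up to the collar (6 mm at most to go) if the bore takes it, else pressed on the mouth with over 1 N, within 5 mm of centre, for 0.2 s (horizontal distance between gauge and pulley_2 below 0.005 m and angle between the z axis of gauge and the z axis of pulley_2, either way round below 0.1 rad and z of gauge in the frame of pulley_2 between -0.005 and 0.01 m), for 0.2 s.
3. the upright gauge is tried in pulley_3: pin in up to the collar (6 mm at most to go) if the bore takes it, else pressed on the mouth with over 1 N, within 5 mm of centre, for 0.2 s (horizontal distance between gauge and pulley_3 below 0.005 m and angle between the z axis of gauge and the z axis of pulley_3, either way round below 0.1 rad and z of gauge in the frame of pulley_3 between 0.03 and 0.0425 m and contact force between gauge and pulley_3 above 1 N), for 0.2 s.
4. the upright gauge is tried in pulley_4: pin in up to the collar (6 mm at most to go) if the bore takes it, else pressed on the mouth with over 1 N, within 5 mm of centre, for 0.2 s (horizontal distance between gauge and pulley_4 below 0.005 m and angle between the z axis of gauge and the z axis of pulley_4, either way round below 0.1 rad and z of gauge in the frame of pulley_4 between 0.03 and 0.0425 m and contact force between gauge and pulley_4 above 1 N), for 0.2 s.
5. the upright gauge is tried in pulley_5: pin in up to the collar (6 mm at most to go) if the bore takes it, else pressed on the mouth with over 1 N, within 5 mm of centre, for 0.2 s (horizontal distance between gauge and pulley_5 below 0.005 m and angle between the z axis of gauge and the z axis of pulley_5, either way round below 0.1 rad and z of gauge in the frame of pulley_5 between -0.005 and 0.01 m), for 0.2 s.
6. all pulleys that refused the gauge lie in the hopper while it is still down (x of pulley_1 in the frame of hopper_in between -0.119 and 0.119 m and y of pulley_1 in the frame of hopper_in between -0.08 and 0.08 m and z of pulley_1 in the frame of hopper_in between -0.02 and 0.09 m and x of pulley_3 in the frame of hopper_in between -0.119 and 0.119 m and y of pulley_3 in the frame of hopper_in between -0.08 and 0.08 m and z of pulley_3 in the frame of hopper_in between -0.02 and 0.09 m and x of pulley_4 in the frame of hopper_in between -0.119 and 0.119 m and y of pulley_4 in the frame of hopper_in between -0.08 and 0.08 m and z of pulley_4 in the frame of hopper_in between -0.02 and 0.09 m and value of joint hopper below 0.15 rad), for 0.2 s.
7. the hopper is tipped to its stop (joint over 1.22 rad) (value of joint hopper above 1.22 rad), for 0.2 s.
At the end, for the whole second after the job is handed in: Pulleys that pass the gauge lie flat on the tray's floor, those that refuse it lie in the grey bin, the gauge hangs upright in its stand, collar down (within 6 mm of centre, 5 mm of height), the hopper is back down (under 0.06 rad), and all is at rest (x of pulley_2 in the frame of good_tray_in between -0.06 and 0.06 m and y of pulley_2 in the frame of good_tray_in between -0.119 and 0.119 m and z of pulley_2 in the frame of good_tray_in between -0.006 and 0.01 m and angle between each of pulley_2, pulley_5's own z axis and vertical below 0.12 rad and x of pulley_5 in the frame of good_tray_in between -0.06 and 0.06 m and y of pulley_5 in the frame of good_tray_in between -0.119 and 0.119 m and z of pulley_5 in the frame of good_tray_in between -0.006 and 0.01 m and x of pulley_1 in the frame of dump_stand between -0.155 and 0.155 m and y of pulley_1 in the frame of dump_stand between -0.28 and -0.05 m and z of pulley_1 in the frame of dump_stand between -0.005 and 0.11 m and x of pulley_3 in the frame of dump_stand between -0.155 and 0.155 m and y of pulley_3 in the frame of dump_stand between -0.28 and -0.05 m and z of pulley_3 in the frame of dump_stand between -0.005 and 0.11 m and x of pulley_4 in the frame of dump_stand between -0.155 and 0.155 m and y of pulley_4 in the frame of dump_stand between -0.28 and -0.05 m and z of pulley_4 in the frame of dump_stand between -0.005 and 0.11 m and linear speed of each of pulley_1, pulley_2, pulley_3, pulley_4, pulley_5, gauge below 0.03 m/s and horizontal distance between gauge and gauge_stand below 0.006 m and z of gauge in the frame of gauge_stand between 0.004 and 0.014 m and angle between gauge's own z axis and vertical below 0.1 rad and value of joint hopper below 0.06 rad); the robot touches nothing.
It fails at once if the end housing is moved more than 30 mm (distance of end_housing from where it was at the start of the episode above 0.03 m).
It fails at once if the rotor is moved more than 30 mm (distance of rotor from where it was at the start of the episode above 0.03 m).
It fails at once if the brush holder 1 is moved more than 30 mm (distance of brush_holder_1 from where it was at the start of the episode above 0.03 m).
It fails at once if the brush holder 2 is moved more than 30 mm (distance of brush_holder_2 from where it was at the start of the episode above 0.03 m).
Of pulley_1, pulley_2, pulley_3, pulley_4, pulley_5 only 3 to 5 are there at a start; the rules pass over those that are not, and their reading is None.
At some moment in a run one of pulley_1, pulley_2, pulley_3, pulley_4, pulley_5 may be knocked a few centimetres aside while the robot is not near it.
It also fails if it takes over 210 s, if anything falls off the work surface, if the arm or the gripper's body presses on something with over 40 N, if the wrist force passes 120 N, or if a joint passes its speed limit or range.

## Working session

There is one attempt and no reset: what is moved stays moved. The work goes in short steps, Python scripts to look and compute and a tool call to move; the robot and the scene stay as the last step left them, time stands still between calls to the robot, and variables do not carry over. Pictures are saved under pics/ and viewed, and the job is handed in when it is done.

Besides the shell and the picture viewer there is one more tool, called after "Emit:" as name(argument=value, ...), one argument or row to a line, values as JSON. play_rows: Moves the arm, as the interface text tells. Its arguments: {"type":"object","properties":{"deltas":{"type":"array"},"gripper":{"type":"number"},"force":{"type":"number"}},"required":["deltas"]}

```bash
ls -la; mkdir -p pics; python3 - <<'E'
from station import *
import cv2
print(sense(), grip_depth)
for n in ["scene","top","wrist"]:
    im=snapshot(n); cv2.imwrite(f"pics/a_{n}.png",im[:,:,::-1]); m=camera_model(n); print(n,m)
E
```

```text
total 12
drwxr-xr-x  3 agent agent 4096 Dec  7 02:09 .
drwxr-xr-x 23 root  root  4096 Dec  7 02:09 ..
drwxr-xr-x  2 agent agent 4096 Dec  7 02:09 pics
{'t': 0.0, 'q': array([ 1.05851264e+00,  5.28471986e-01,  1.43392352e+00,  2.87994355e-05,
        1.18139033e+00, -1.78498184e-01]), 'qd': array([ 1.91435965e-03,  9.74740357e-04, -1.54470757e-03, -1.05714687e-03,
        8.38148581e-05,  4.47886082e-04]), 'tau': array([-1.71470776e-03, -4.42353880e+01, -1.78021431e+01, -3.06536376e-04,
        8.55407445e-03,  3.94737523e-07]), 'tcp_pos': array([0.20436674, 0.58987722, 0.23032329]), 'tool_rot': array([ 0.69800739, -0.11773906,  0.11719629, -0.69655454]), 'force': array([-0.31317418,  0.01765105,  0.48296996]), 'ft_torque': array([-0.03571372,  0.00038914, -0.01713093]), 'finger_gap': 0.9963982621901621} 0.0187
scene {'fx': 450.86911709986765, 'fy': 450.86911709986765, 'cx': 312.4156709634435, 'cy': 194.76648826174292, 'camera_from_world': array([[-0.40750339,  0.91304409,  0.01707255,  0.18637169],
       [-0.69787598, -0.32342011,  0.63903721,  0.28367405],
       [ 0.58899075,  0.2484953 ,  0.76898633, -1.80407782],
       [ 0.        ,  0.        ,  0.        ,  1.        ]])}
top {'fx': 473.4344662876135, 'fy': 473.4344662876135, 'cx': 320.2659765662044, 'cy': 202.42427644081755, 'camera_from_world': array([[-0.00274188, -0.99998055, -0.0056028 ,  0.01614527],
       [ 0.97404902, -0.00393873,  0.22630289, -0.5695491 ],
       [-0.22632055, -0.00483691,  0.97404087, -1.30505756],
       [ 0.        ,  0.        ,  0.        ,  1.        ]])}
wrist {'fx': 309.70691628693146, 'fy': 309.70691628693146, 'cx': 322.3384866465813, 'cy': 198.43719974279944, 'camera_from_world': array([[ 0.32817791,  0.94461373, -0.00204147, -0.62283179],
       [-0.89343434,  0.30969397, -0.32536861,  0.04198856],
       [-0.30671542,  0.10860271,  0.94558506, -0.38047799],
       [ 0.        ,  0.        ,  0.        ,  1.        ]])}
```

View pics/a_scene.png

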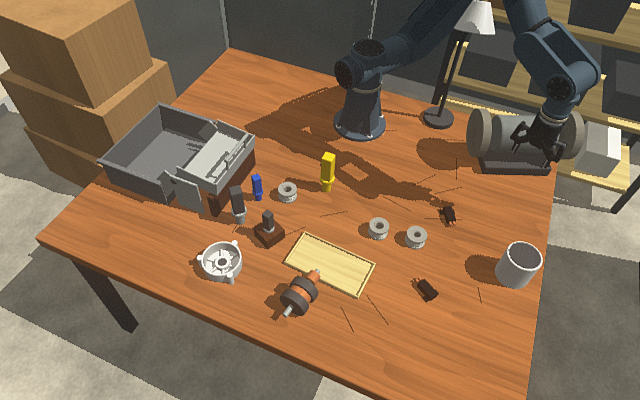

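View pics/a_top.png

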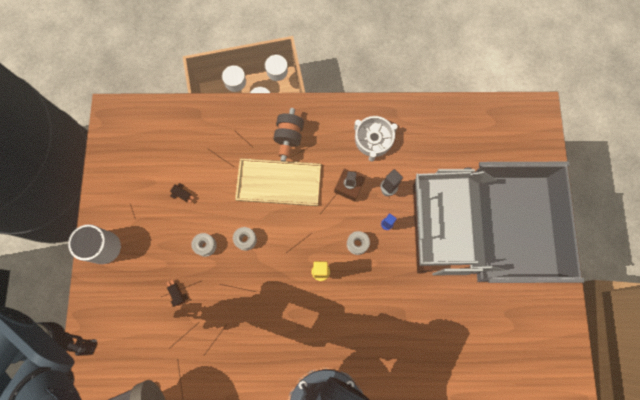

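View pics/a_wrist.png

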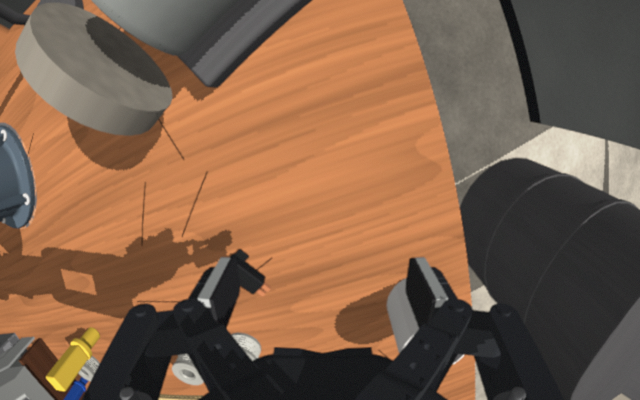

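```bash
python3 - <<'E'
import cv2
a=cv2.imread("pics/a_scene.png")[150:300,190:350]; b=cv2.imread("pics/a_top.png")[140:290,290:450]
cv2.imwrite("pics/b.png",cv2.hconcat([cv2.resize(a,(400,375),interpolation=2),cv2.resize(b,(400,375),interpolation=2)]))
a=cv2.imread("pics/a_top.png")[150:300,60:270]; b=cv2.imread("pics/a_top.png")[150:300,400:590]
cv2.imwrite("pics/b2.png",cv2.hconcat([cv2.resize(a,(420,300),interpolation=2),cv2.resize(b,(380,300),interpolation=2)]))
E
```

```text
(no output)
```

View pics/b.png

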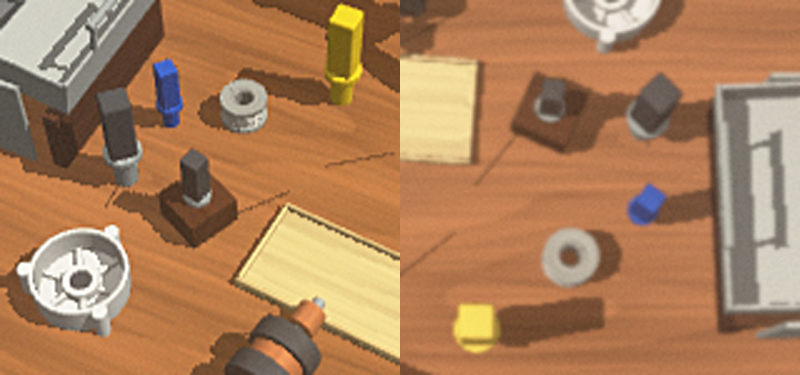

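View pics/b2.png

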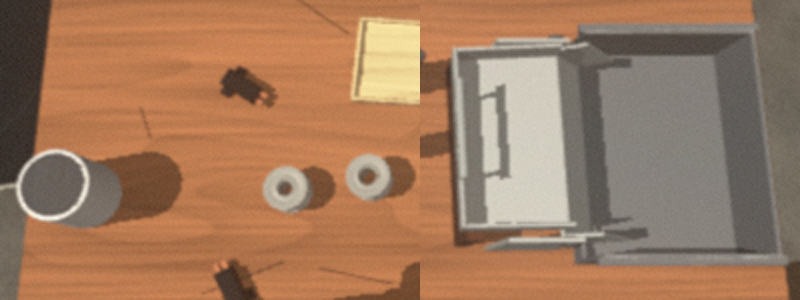

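```bash
cat > h.py <<'E'
from station import *
import numpy as np, cv2
from scipy.spatial.transform import Rotation as R
def ray(name,u,v,m=None):
    m=m or camera_model(name)
    T=np.linalg.inv(m["camera_from_world"])
    x=(u-m["cx"])/m["fx"]; y=(v-m["cy"])/m["fy"]
    if name=="wrist":
        r=np.hypot(x,y); s=np.sin(r)/r if r>1e-9 else 1
        d=np.array([x*s,-y*s,-np.cos(r)])
    else: d=np.array([x,-y,-1.])
    return T[:3,3],T[:3,:3]@d
def onz(name,u,v,z,m=None):
    o,d=ray(name,u,v,m); return o+d*(z-o[2])/d[2]
def proj(name,p,m=None):
    m=m or camera_model(name)
    c=(m["camera_from_world"]@np.append(p,1))[:3]; x,y,z=c[0],-c[1],-c[2]
    if name=="wrist":
        a=np.arctan2(np.hypot(x,y),z); n=np.hypot(x,y)+1e-12
        return np.array([m["cx"]+m["fx"]*a*x/n,m["cy"]+m["fy"]*a*y/n])
    return np.array([m["cx"]+m["fx"]*x/z,m["cy"]+m["fy"]*y/z])
def state():
    s=sense(); r=R.from_quat(s["tool_rot"]); M=r.as_matrix()
    print("t %.2f tcp %s gap %.3f F %s"%(s["t"],np.round(s["tcp_pos"],4),s["finger_gap"]*.0854,np.round(s["force"],1)))
    print("toolx",np.round(M[:,0],3),"y",np.round(M[:,1],3),"z",np.round(M[:,2],3))
    return s,M
def plan(target,yaw=None,s=None):
    """target world TCP; yaw: world angle (rad) of tool z (jaw axis). prints shift in tool axes and rotvec"""
    s=s or sense(); M=R.from_quat(s["tool_rot"]).as_matrix()
    d=M.T@(np.array(target)-s["tcp_pos"]); print("shift tool",np.round(d,4))
    if yaw is not None:
        best=None
        for k in (0,np.pi):
            z=np.array([np.cos(yaw+k),np.sin(yaw+k),0]); y=np.array([0,0,-1.]); x=np.cross(y,z)
            D=np.stack([x,y,z],1); rv=R.from_matrix(M.T@D).as_rotvec()
            if best is None or np.linalg.norm(rv)<np.linalg.norm(best): best=rv
        print("rotvec",np.round(best,4), "q6",s["q"][5])
E
python3 - <<'E'
from h import *
s,M=state()
im=snapshot("top")
for n,(u,v) in dict(pA=(203,244),pB=(244,238.5),pC=(358,242.5)).items(): print(n,onz("top",u,v,.04))
# bin rim corners
for c in [(482,163),(569,165),(578,279),(480,279)]: print("bin",c,onz("top",*c,.12))
for c in [(237,159),(322,162),(320,206),(236,202)]: print("tray",c,onz("top",*c,.014))
for c in [(344,169),(367,179),(357,200),(334,191)]: print("stand",c,onz("top",*c,.045))
print("gauge hi",onz("top",351,177,.123))
print("hopper back wall",[onz("top",418,v,.17).round(3) for v in (175,270)])
E
```

```text
t 0.15 tcp [0.2045 0.59   0.2305] gap 0.085 F [-0.1  0.4 -0. ]
toolx [ 0.945 -0.328 -0.   ] y [-0.001 -0.001 -1.   ] z [ 0.328  0.945 -0.002]
pA [0.45331064 0.35412294 0.04      ]
pB [0.46894488 0.23587713 0.04      ]
pC [ 0.45608833 -0.09443322  0.04      ]
bin (482, 163) [ 0.66939807 -0.44329522  0.12      ]
bin (569, 165) [ 0.66238455 -0.68761465  0.12      ]
bin (578, 279) [ 0.34441756 -0.67297905  0.12      ]
bin (480, 279) [ 0.34523246 -0.41205342  0.12      ]
tray (237, 159) [0.71962961 0.27010374 0.014     ]
tray (322, 162) [0.70877755 0.00880592 0.014     ]
tray (320, 206) [0.57051708 0.01530094 0.014     ]
tray (236, 202) [0.58386555 0.26807983 0.014     ]
stand (344, 169) [ 0.67653047 -0.05685218  0.045     ]
stand (367, 179) [ 0.64521535 -0.12473248  0.045     ]
stand (357, 200) [ 0.58120872 -0.09373247  0.045     ]
stand (334, 191) [ 0.60881707 -0.02635744  0.045     ]
gauge hi [ 0.62902883 -0.07243211  0.123     ]
hopper back wall [array([ 0.62, -0.25,  0.17]), array([ 0.365, -0.238,  0.17 ])]
```

Emit:
play_rows(
  deltas=[
    [0.4,-0.02,-0.27,0,0,0],
    [0.4,-0.02,-0.27,0,0,0],
    [0.4,-0.02,-0.27,0,0,0],
    [0.4,-0.02,-0.27,0,0,0],
    [0.4,-0.02,-0.27,0,0,0],
    [0.4,-0.02,-0.27,0,0,0],
    [0.4,-0.02,-0.27,0,0,0],
    [0.4,-0.02,-0.27,0,0,0],
    [0.4,-0.02,-0.27,0,0,0],
    [0.4,-0.02,-0.27,0,0,0],
  ],
)

```text
t: 1.2
tcp_pos: [0.4962, 0.2015, 0.2515]
tool_rot: [0.697, -0.118, 0.119, -0.697]
force: [0.7, 0.7, -0.1]
finger_gap: 0.999
```

Emit:
play_rows(
  deltas=[
    [0.316,-0.01,-0.22,0,0,0],
    [0.316,-0.01,-0.22,0,0,0],
    [0.316,-0.01,-0.22,0,0,0],
    [0.316,-0.01,-0.22,0,0,0],
    [0.316,-0.01,-0.22,0,0,0],
    [0.316,-0.01,-0.22,0,0,0],
    [0.316,-0.01,-0.22,0,0,0],
    [0.316,-0.01,-0.22,0,0,0],
    [0.316,-0.01,-0.22,0,0,0],
    [0.316,-0.01,-0.22,0,0,0],
  ],
)

```text
t: 2.2
tcp_pos: [0.7203, -0.1076, 0.2602]
tool_rot: [-0.697, 0.119, -0.117, 0.697]
force: [-0.4, -1.0, -0.7]
finger_gap: 1.004
```

```bash
python3 - <<'E'
from h import *
s,M=state(); print(s['q'])
m=camera_model("wrist"); im=snapshot("wrist"); cv2.imwrite("pics/c_wrist.png",im[:,:,::-1])
im=snapshot("top"); cv2.imwrite("pics/c_top.png",im[:,:,::-1])
print(proj("wrist",[.628,-.075,.123],m),proj("wrist",[.628,-.075,.045],m))
E
```

```text
t 2.20 tcp [ 0.7203 -0.1076  0.2602] gap 0.086 F [-0.4 -1.  -0.7]
toolx [ 0.944 -0.329 -0.002] y [-0.002  0.001 -1.   ] z [0.329 0.944 0.   ]
[-3.01584512e-01  6.51656080e-01  1.10574801e+00  5.37748604e-04
  1.38629482e+00 -1.53713670e+00]
[324.07674418  80.25428977] [323.69033211  83.77099512]
```

View pics/c_wrist.png

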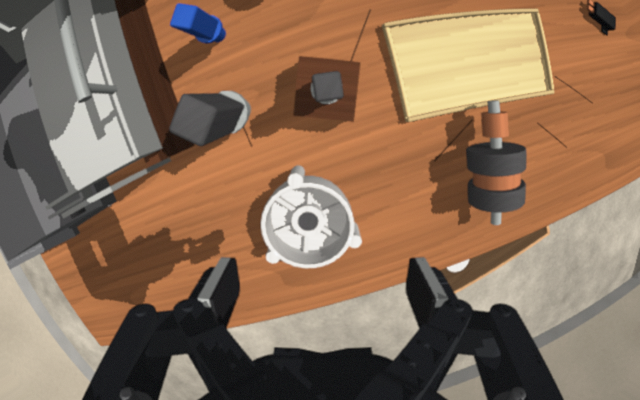

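View pics/c_top.png

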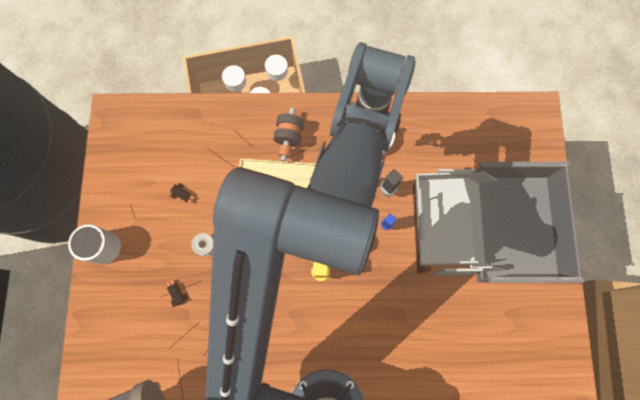

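```bash
python3 - <<'E'
import cv2
a=cv2.imread("pics/c_wrist.png")[40:140,270:390]
cv2.imwrite("pics/c2.png",cv2.resize(a,None,fx=6,fy=6,interpolation=2)[:600,:720])
E
```

```text
(no output)
```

View pics/c2.png

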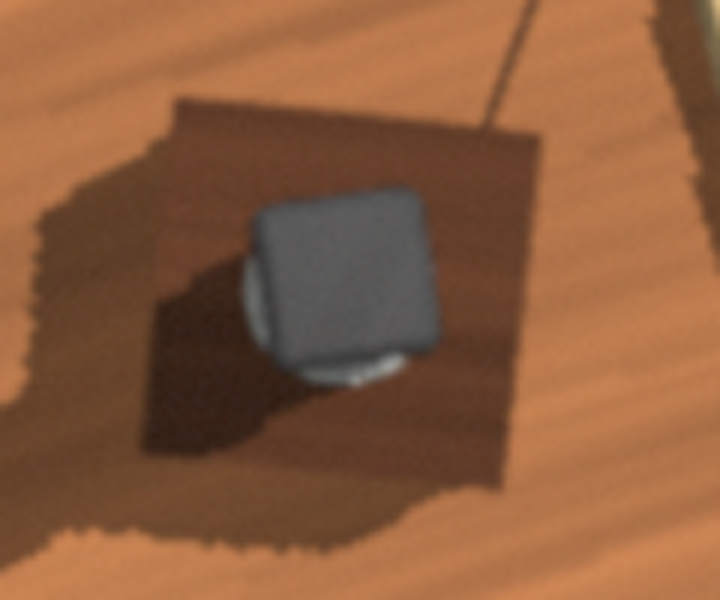

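```bash
python3 - <<'E'
from h import *
s,M=state(); m=camera_model("wrist")
P=[onz("wrist",270+u/6,40+v/6,.123,m) for u,v in [(256,208),(417,190),(438,335),(280,355)]]
P=np.array(P); print(P.round(4), P.mean(0))
for i in range(4):
    d=P[(i+1)%4]-P[i]; print(np.linalg.norm(d), np.degrees(np.arctan2(d[1],d[0]))%90)
Q=np.array([onz("wrist",270+u/6,40+v/6,.045,m) for u,v in [(177,98),(540,133),(500,488),(143,452)]])
print(Q.round(4),Q.mean(0))
for i in range(4):
    d=Q[(i+1)%4]-Q[i]; print(np.linalg.norm(d), np.degrees(np.arctan2(d[1],d[0]))%90)
E
```

```text
t 2.30 tcp [ 0.7197 -0.1058  0.2609] gap 0.085 F [0.8 0.2 0. ]
toolx [ 0.945 -0.327 -0.002] y [-0.002  0.001 -1.   ] z [0.327 0.945 0.   ]
[[ 0.6193 -0.0812  0.123 ]
 [ 0.6244 -0.0579  0.123 ]
 [ 0.6461 -0.062   0.123 ]
 [ 0.6414 -0.0851  0.123 ]] [ 0.63276148 -0.07155459  0.123     ]
0.023817490082719665 77.64840352718137
0.022079831853013872 79.25747790974052
0.02358333091427469 78.52838467075378
0.022449678693374 79.83600942352092
[[ 0.588  -0.0885  0.045 ]
 [ 0.6164 -0.0261  0.045 ]
 [ 0.6793 -0.0552  0.045 ]
 [ 0.6504 -0.1175  0.045 ]] [ 0.63353963 -0.07184435  0.045     ]
0.06856247648491295 65.56509339503403
0.0693494752872332 65.1772005098349
0.06866908858814903 65.09396203389824
0.06878563385950692 65.08714831061332
```

```bash
python3 - <<'E'
from h import *
plan([.633,-.0716,.17],np.radians(78.5))
E
```

```text
shift tool [-0.093   0.091   0.0039]
rotvec [-0.0005 -0.1323 -0.002 ] q6 -1.537191710453041
```

Emit:
play_rows(
  deltas=[
    [-0.093,0.04,0.004,0,-0.132,0],
    [-0.093,0.09,0.004,0,-0.132,0],
    [-0.093,0.09,0.004,0,-0.132,0],
    [-0.093,0.09,0.004,0,-0.132,0],
    [-0.093,0.09,0.004,0,-0.132,0],
    [-0.093,0.09,0.004,0,-0.132,0],
  ],
  gripper=0.055,
)

```text
t: 2.9
tcp_pos: [0.6372, -0.0733, 0.1739]
tool_rot: [0.704, -0.069, 0.073, -0.703]
force: [0.3, 0.0, 0.2]
finger_gap: 0.642
```

```bash
python3 - <<'E'
from h import *
s,M=state()
plan([.633,-.0716,.079],np.radians(78.5))
m=camera_model("wrist");im=snapshot("wrist"); cv2.imwrite("pics/d_wrist.png",im[:,:,::-1])
E
```

```text
t 2.90 tcp [ 0.6372 -0.0733  0.1739] gap 0.055 F [0.3 0.  0.2]
toolx [ 0.98  -0.2    0.007] y [ 0.006 -0.002 -1.   ] z [ 0.2    0.98  -0.001]
shift tool [-0.005   0.0949  0.0009]
rotvec [ 0.0006 -0.0004  0.0065] q6 -1.6581035830591568
```

View pics/d_wrist.png

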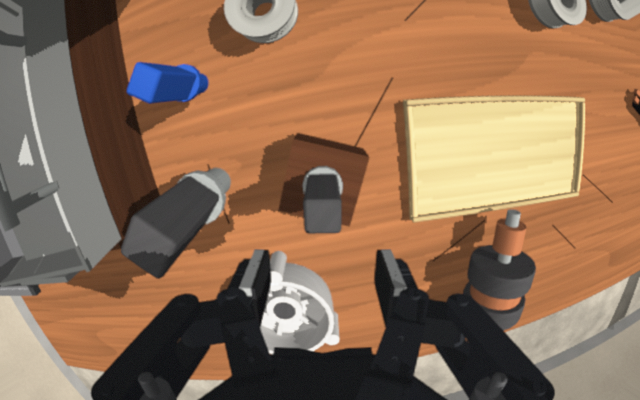

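Emit:
play_rows(
  deltas=[
    [0,0.03,0,0,0,0],
    [0,0.06,0,0,0,0],
    [0,0.091,0,0,0,0],
    [0,0.091,0,0,0,0],
    [0,0.091,0,0,0,0],
  ],
)

```text
t: 3.45
tcp_pos: [0.6356, -0.0734, 0.0812]
tool_rot: [0.704, -0.071, 0.072, -0.703]
force: [0.5, 0.1, 0.2]
finger_gap: 0.644
```

```bash
python3 - <<'E'
from h import *
s,M=state()
plan([.633,-.0716,.079],np.radians(78.5))
E
```

```text
t 3.45 tcp [ 0.6356 -0.0734  0.0812] gap 0.055 F [0.5 0.1 0.2]
toolx [ 0.98  -0.201  0.002] y [ 0.002 -0.001 -1.   ] z [ 0.201  0.98  -0.   ]
shift tool [-0.0029  0.0022  0.0012]
rotvec [ 0.0001 -0.0013  0.002 ] q6 -1.6580757648163162
```

Emit:
play_rows(
  deltas=[
    [-0.003,0.002,0.001,0,0,0],
    [-0.003,0.002,0.001,0,0,0],
    [-0.003,0.002,0.001,0,0,0],
    [-0.003,0.002,0.001,0,0,0],
    [-0.003,0.002,0.001,0,0,0],
    [-0.003,0.002,0.001,0,0,0],
  ],
  gripper=0.015,
  force=60,
)

```text
t: 4.05
tcp_pos: [0.6323, -0.0714, 0.0802]
tool_rot: [0.704, -0.07, 0.072, -0.703]
force: [-1.4, 0.2, 5.5]
finger_gap: 0.302
```

```bash
python3 - <<'E'
from h import *
s,M=state()
E
```

```text
t 4.05 tcp [ 0.6323 -0.0714  0.0802] gap 0.026 F [-1.4  0.2  5.5]
toolx [ 0.98  -0.2    0.003] y [ 0.003 -0.001 -1.   ] z [ 0.2   0.98 -0.  ]
```

Emit:
play_rows(
  deltas=[
    [0,-0.04,0,0,0,0],
    [0,-0.08,0,0,0,0],
    [0,-0.12,0,0,0,0],
    [-0.16,-0.13,0.38,0,0,0],
    [-0.16,-0.13,0.38,0,0,0],
    [-0.16,-0.13,0.38,0,0,0],
    [-0.16,-0.13,0.38,0,0,0],
    [-0.16,-0.13,0.38,0,0,0],
    [-0.16,-0.13,0.38,0,0,0],
    [-0.16,-0.13,0.38,0,0,0],
    [-0.16,-0.13,0.38,0,0,0],
    [-0.16,-0.13,0.38,0,0,0],
  ],
)

```text
t: 5.25
tcp_pos: [0.5484, 0.3384, 0.2081]
tool_rot: [-0.703, 0.07, -0.069, 0.705]
force: [0.6, -0.9, -3.1]
finger_gap: 0.294
```

Emit:
play_rows(
  deltas=[
    [0,0,0,0,0,0],
    [0,0,0,0,0,0],
    [0,0,0,0,0,0],
  ],
)

```text
t: 5.55
tcp_pos: [0.5512, 0.3311, 0.208]
tool_rot: [0.704, -0.072, 0.072, -0.703]
force: [-0.0, -0.3, -3.1]
finger_gap: 0.298
```

```bash
python3 - <<'E'
from h import *
s,M=state()
m=camera_model("wrist");im=snapshot("wrist"); cv2.imwrite("pics/e_wrist.png",im[:,:,::-1])
np.save("m_e.npy",m["camera_from_world"])
for p in ([.4533,.3541,.04],[.4689,.2359,.04],[.456,-.0944,.04]): print(proj("wrist",p,m))
cv2.imwrite("pics/e_top.png",snapshot("top")[:,:,::-1])
E
```

```text
t 5.55 tcp [0.5512 0.3311 0.208 ] gap 0.025 F [-0.  -0.3 -3.1]
toolx [ 0.979 -0.202 -0.   ] y [-0.001 -0.001 -1.   ] z [ 0.202  0.979 -0.001]
[326.47153596  79.10531357]
[217.09247331 121.37770158]
[ 32.00463305 179.6169745 ]
```

View pics/e_wrist.png

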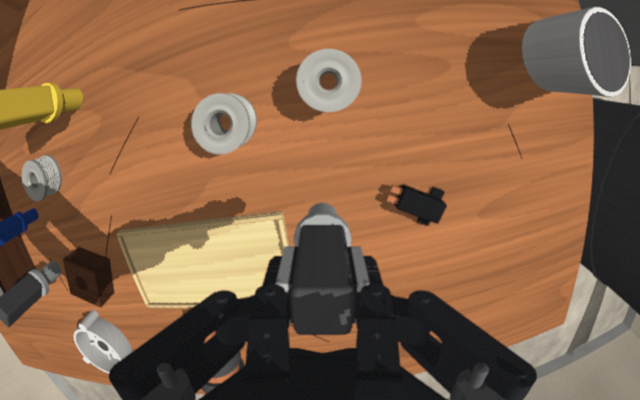

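```bash
cat >> h.py <<'E'
def pulley(im,name,m,guess,z=.04,rad=22,dz=0):
    """refine pulley centre: bright unsaturated top ring; returns world of ring outer circle centre at z"""
    hsv=cv2.cvtColor(im,cv2.COLOR_RGB2HSV)
    mask=((hsv[...,1]<60)&(hsv[...,2]>150)).astype(np.uint8)*255
    u,v=proj(name,guess,m)
    sel=np.zeros_like(mask); cv2.circle(sel,(int(u),int(v)),int(rad*2.2),255,-1); mask&=sel
    cs,_=cv2.findContours(mask,cv2.RETR_CCOMP,cv2.CHAIN_APPROX_NONE)
    out=[]
    for c in cs:
        if len(c)<25: continue
        pts=np.array([onz(name,a,b,z,m)[:2] for a,b in c[:,0]])
        (cx,cy),r=cv2.minEnclosingCircle(pts.astype(np.float32))
        A=np.c_[2*pts,np.ones(len(pts))]; sol=np.linalg.lstsq(A,(pts**2).sum(1),rcond=None)[0]
        rr=np.sqrt(sol[2]+sol[0]**2+sol[1]**2)
        out.append((round(cx,4),round(cy,4),round(r,4),"lsq",sol[:2].round(4),round(rr,4)))
    return out
E
python3 - <<'E'
from h import *
im=cv2.imread("pics/e_wrist.png")[:,:,::-1].copy()
m=camera_model("wrist"); 
for g in ([.4533,.3541,.04],[.4689,.2359,.04],[.456,-.0944,.04]): print(pulley(im,"wrist",m,g))
a=cv2.imread("pics/e_wrist.png")[30:170,180:380]
cv2.imwrite("pics/e2.png",cv2.resize(a,None,fx=4,fy=4,interpolation=2))
E
```

```text
[(0.4546, 0.356, 0.0318, 'lsq', array([0.4547, 0.356 ]), np.float64(0.0313)), (0.4541, 0.3577, 0.0131, 'lsq', array([0.4542, 0.3575]), np.float64(0.0121))]
[(0.4729, 0.2416, 0.0361, 'lsq', array([0.4719, 0.2411]), np.float64(0.0333)), (0.4714, 0.2383, 0.0155, 'lsq', array([0.4711, 0.2392]), np.float64(0.014))]
[(0.4552, -0.0936, 0.0311, 'lsq', array([ 0.4508, -0.0921]), np.float64(0.0232)), (0.4546, -0.0506, 0.0308, 'lsq', array([ 0.4534, -0.0435]), np.float64(0.0211))]
```

View pics/e2.png

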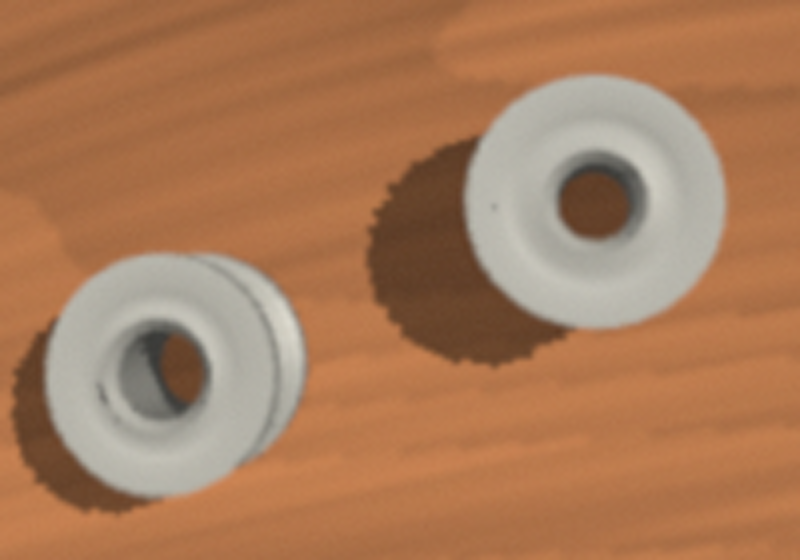

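```bash
python3 - <<'E'
from h import *
plan([.4545,.356,.125],np.radians(78.5))
E
```

```text
shift tool [-0.0999  0.0832  0.0046]
rotvec [ 0.0006 -0.0036 -0.0003] q6 -0.9985898032235863
```

Emit:
play_rows(
  deltas=[
    [-0.05,0.02,0.005,0,0,0],
    [-0.1,0.04,0.005,0,0,0],
    [-0.1,0.083,0.005,0,0,0],
    [-0.1,0.083,0.005,0,0,0],
    [-0.1,0.083,0.005,0,0,0],
    [-0.1,0.083,0.005,0,0,0],
  ],
)

```text
t: 6.25
tcp_pos: [0.4573, 0.3584, 0.1274]
tool_rot: [-0.702, 0.07, -0.074, 0.704]
force: [1.2, 0.1, -1.2]
finger_gap: 0.296
```

```bash
python3 - <<'E'
from h import *
s,M=state()
plan([.4545,.356,.112],np.radians(78.5))
m=camera_model("wrist");im=snapshot("wrist"); cv2.imwrite("pics/f_wrist.png",im[150:350,220:420,::-1])
im=snapshot("scene"); a=im[200:270,340:440,::-1]; cv2.imwrite("pics/f_scene.png",cv2.resize(a,None,fx=6,fy=6,interpolation=2))
E
```

```text
t 6.25 tcp [0.4573 0.3584 0.1274] gap 0.025 F [ 1.2  0.1 -1.2]
toolx [ 0.979 -0.202  0.005] y [ 0.005  0.002 -1.   ] z [0.202 0.979 0.003]
shift tool [-0.0024  0.0154 -0.003 ]
rotvec [-0.0034 -0.0027  0.0047] q6 -0.8944317147386207
```

View pics/f_wrist.png

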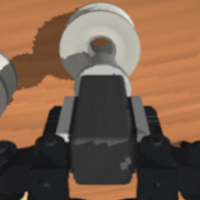

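View pics/f_scene.png

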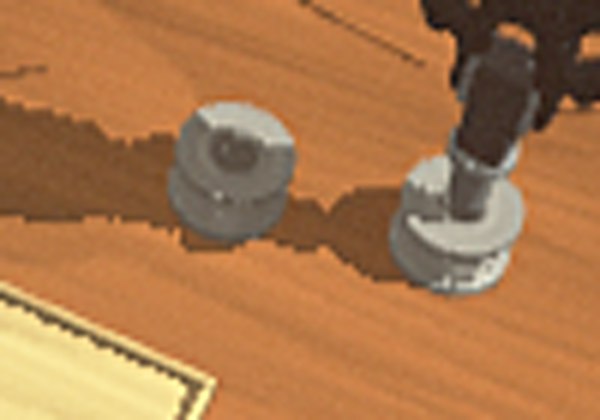

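Emit:
play_rows(
  deltas=[
    [0,0.007,0,0,0,0],
    [0,0.013,0,0,0,0],
    [0,0.013,0,0,0,0],
    [0,0.013,0,0,0,0],
  ],
)

```text
t: 6.75
tcp_pos: [0.4536, 0.358, 0.112]
tool_rot: [0.704, -0.071, 0.071, -0.703]
force: [0.7, -0.3, -2.8]
finger_gap: 0.295
```

```bash
python3 - <<'E'
from h import *
s,M=state()
plan([.4545,.356,.102],np.radians(78.5))
E
```

```text
t 6.75 tcp [0.4536 0.358  0.112 ] gap 0.025 F [ 0.7 -0.3 -2.8]
toolx [ 0.98  -0.2   -0.001] y [-0.001 -0.    -1.   ] z [ 0.2    0.98  -0.001]
shift tool [ 0.0013  0.01   -0.0017]
rotvec [ 0.0005 -0.0011 -0.0007] q6 -0.8941696403526377
```

Emit:
play_rows(
  deltas=[
    [0.001,0.003,-0.001,0,0,0],
    [0.001,0.005,-0.001,0,0,0],
    [0.001,0.006,-0.001,0,0,0],
    [0.001,0.006,-0.001,0,0,0],
    [0.001,0.006,-0.001,0,0,0],
  ],
)

```text
t: 7.25
tcp_pos: [0.454, 0.3576, 0.109]
tool_rot: [-0.703, 0.071, -0.071, 0.704]
force: [-5.0, 0.1, 14.3]
finger_gap: 0.297
```

Emit:
play_rows(
  deltas=[
    [-0.001,0,0,0,0,0],
    [-0.002,0,0,0,0,0],
    [-0.002,0,0,0,0,0],
    [-0.002,0,0,0,0,0],
  ],
)

```text
t: 7.65
tcp_pos: [0.4525, 0.3579, 0.1079]
tool_rot: [-0.703, 0.071, -0.071, 0.704]
force: [-3.3, -0.3, 6.8]
finger_gap: 0.294
```

```bash
python3 - <<'E'
from h import *
s,M=state()
print(s["force"],s["ft_torque"])
m=camera_model("wrist");im=snapshot("wrist"); a=im[130:300,220:420,::-1]; cv2.imwrite("pics/g_wrist.png",cv2.resize(a,None,fx=4,fy=3.5,interpolation=2))
im=snapshot("scene"); a=im[200:270,340:440,::-1]; cv2.imwrite("pics/g_scene.png",cv2.resize(a,None,fx=6,fy=6,interpolation=2))
E
```

```text
t 7.65 tcp [0.4525 0.3579 0.1079] gap 0.025 F [-3.3 -0.3  6.8]
toolx [ 0.98  -0.201  0.   ] y [ 0.001  0.001 -1.   ] z [0.201 0.98  0.001]
[-3.25702776 -0.25282682  6.80174766] [0.05306961 0.58251561 0.03248969]
```

View pics/g_wrist.png

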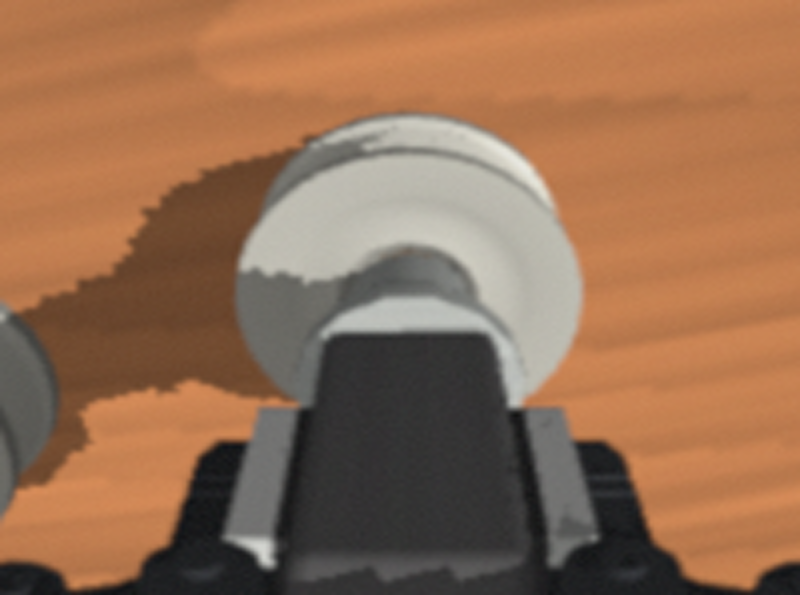

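View pics/g_scene.png

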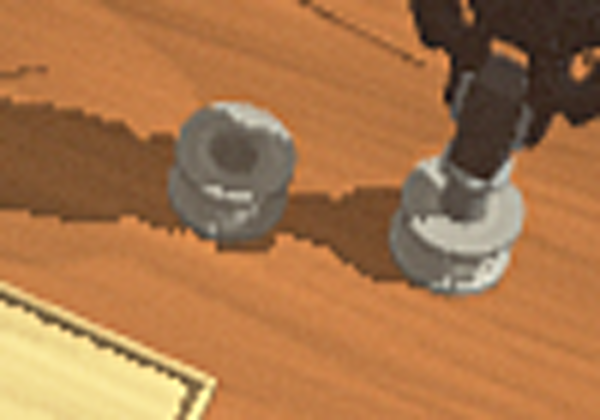

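Emit:
play_rows(
  deltas=[
    [-0.001,0,0,0,0,0],
    [-0.0015,0.001,0,0,0,0],
    [-0.0015,0.002,0,0,0,0],
    [-0.0015,0.002,0,0,0,0],
    [-0.0015,0.002,0,0,0,0],
  ],
)

```text
t: 8.25
tcp_pos: [0.4518, 0.358, 0.1072]
tool_rot: [-0.703, 0.07, -0.072, 0.704]
force: [-3.7, -2.8, 17.1]
finger_gap: 0.294
```

```bash
python3 - <<'E'
from h import *
s,M=state()
print(s["force"],s["ft_torque"])
m=camera_model("wrist");im=snapshot("wrist"); a=im[130:300,220:420,::-1]; cv2.imwrite("pics/h_wrist.png",cv2.resize(a,None,fx=4,fy=3.5,interpolation=2))
E
```

```text
t 8.25 tcp [0.4518 0.358  0.1072] gap 0.025 F [-3.7 -2.8 17.1]
toolx [ 0.98  -0.2    0.002] y [ 0.002  0.001 -1.   ] z [0.2   0.98  0.002]
[-3.6688322  -2.8065987  17.11871841] [-0.35041101  0.69890386 -0.10854315]
```

View pics/h_wrist.png

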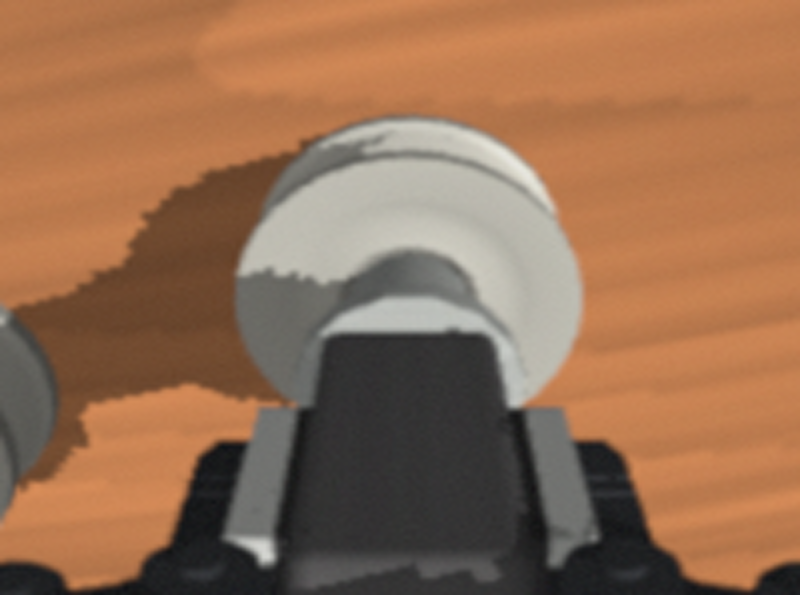

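Emit:
play_rows(
  deltas=[
    [0,0.001,-0.001,0,0,0],
    [0,0.001,-0.002,0,0,0],
    [0,0.001,-0.001,0,0,0],
    [0,0.001,0,0,0,0],
    [0,0.001,0,0,0,0],
  ],
)

```text
t: 8.8
tcp_pos: [0.4518, 0.3581, 0.1071]
tool_rot: [-0.703, 0.07, -0.072, 0.704]
force: [-5.4, -2.2, 21.0]
finger_gap: 0.299
```

```bash
python3 - <<'E'
from h import *
s,M=state()
print(s["force"],s["ft_torque"])
E
```

```text
t 8.80 tcp [0.4518 0.3581 0.1071] gap 0.026 F [-5.4 -2.2 21. ]
toolx [ 0.98  -0.2    0.002] y [ 0.003  0.001 -1.   ] z [0.2   0.98  0.001]
[-5.37587468 -2.15794618 21.04227852] [-0.58414317  0.96241566 -0.01739924]
```

Emit:
play_rows(
  deltas=[
    [0,-0.03,0,0,0,0],
    [0,-0.07,0,0,0,0],
    [0.05,-0.1,-0.04,0,0,0],
    [0.09,-0.1,-0.08,0,0,0],
    [0.144,-0.1,-0.114,0,0,0],
    [0.144,-0.1,-0.114,0,0,0],
    [0.144,-0.1,-0.114,0,0,0],
    [0.144,-0.1,-0.114,0,0,0],
    [0.144,-0.1,-0.114,0,0,0],
  ],
)

```text
t: 9.7
tcp_pos: [0.5681, 0.2175, 0.2026]
tool_rot: [0.704, -0.072, 0.07, -0.703]
force: [-0.6, -0.1, -3.0]
finger_gap: 0.3
```

```bash
python3 - <<'E'
from h import *
s,M=state()
m=camera_model("wrist");im=snapshot("wrist"); cv2.imwrite("pics/i_wrist.png",im[:,:,::-1])
print(pulley(im,"wrist",m,[.47,.2375,.04]),pulley(im,"wrist",m,[.4518,.358,.04]))
E
```

```text
t 9.70 tcp [0.5681 0.2175 0.2026] gap 0.026 F [-0.6 -0.1 -3. ]
toolx [ 0.98  -0.2   -0.002] y [-0.002 -0.    -1.   ] z [ 0.2   0.98 -0.  ]
[(0.4718, 0.2366, 0.0319, 'lsq', array([0.4718, 0.2366]), np.float64(0.0313)), (0.4712, 0.2381, 0.0154, 'lsq', array([0.471 , 0.2381]), np.float64(0.0142))] [(0.4546, 0.3555, 0.032, 'lsq', array([0.4545, 0.3555]), np.float64(0.0312)), (0.4539, 0.3563, 0.0131, 'lsq', array([0.4539, 0.3562]), np.float64(0.0125))]
```

View pics/i_wrist.png

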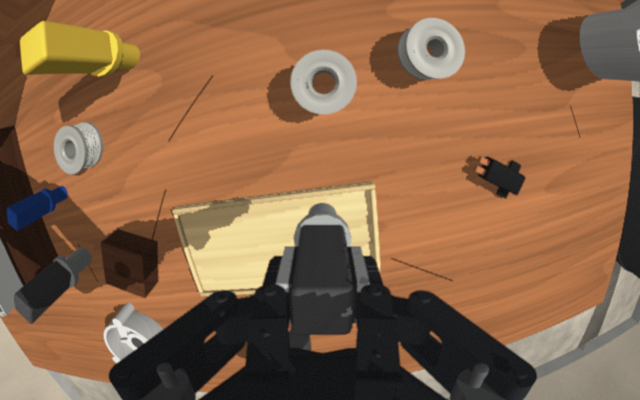

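```bash
python3 - <<'E'
from h import *
plan([.469,.2386,.115],np.radians(78.5))
E
```

```text
shift tool [-0.101   0.0879  0.0006]
rotvec [ 0.0004  0.0002 -0.0019] q6 -1.1877773409177013
```

Emit:
play_rows(
  deltas=[
    [-0.05,0.02,0.001,0,0,0],
    [-0.101,0.04,0.001,0,0,0],
    [-0.101,0.07,0.001,0,0,0],
    [-0.101,0.088,0.001,0,0,0],
    [-0.101,0.088,0.001,0,0,0],
    [-0.101,0.088,0.001,0,0,0],
    [-0.101,0.088,0.001,0,0,0],
    [-0.101,0.088,0.001,0,0,0],
  ],
)

```text
t: 10.55
tcp_pos: [0.4718, 0.2386, 0.1165]
tool_rot: [-0.703, 0.07, -0.072, 0.704]
force: [0.2, 0.1, -3.3]
finger_gap: 0.295
```

```bash
python3 - <<'E'
from h import *
s,M=state()
plan([.469,.2386,.105],np.radians(78.5))
E
```

```text
t 10.55 tcp [0.4718 0.2386 0.1165] gap 0.025 F [ 0.2  0.1 -3.3]
toolx [ 0.98  -0.2    0.003] y [ 0.003  0.001 -1.   ] z [0.2   0.98  0.001]
shift tool [-0.0028  0.0115 -0.0006]
rotvec [-0.0013 -0.001   0.0026] q6 -1.1123184846142269
```

Emit:
play_rows(
  deltas=[
    [-0.0025,0.002,0,0,0,0],
    [-0.0025,0.005,0,0,0,0],
    [-0.0025,0.008,0,0,0,0],
    [-0.0025,0.012,0,0,0,0],
    [-0.0025,0.014,0,0,0,0],
    [-0.0025,0.014,0,0,0,0],
  ],
)

```text
t: 11.15
tcp_pos: [0.4679, 0.2386, 0.1008]
tool_rot: [0.704, -0.072, 0.071, -0.703]
force: [0.1, 0.1, -3.3]
finger_gap: 0.297
```

```bash
python3 - <<'E'
from h import *
s,M=state()
plan([.469,.2386,.075],np.radians(78.5))
E
```

```text
t 11.15 tcp [0.4679 0.2386 0.1008] gap 0.025 F [ 0.1  0.1 -3.3]
toolx [ 0.98  -0.201 -0.001] y [-0.001 -0.    -1.   ] z [ 0.201  0.98  -0.001]
shift tool [0.0011 0.0258 0.0002]
rotvec [ 0.0005 -0.0012 -0.001 ] q6 -1.110178642922399
```

Emit:
play_rows(
  deltas=[
    [0,0.006,0,0,0,0],
    [0,0.012,0,0,0,0],
    [0,0.018,0,0,0,0],
    [0,0.023,0,0,0,0],
    [0,0.025,0,0,0,0],
    [0,0.025,0,0,0,0],
    [0,0.025,0,0,0,0],
  ],
)

```text
t: 11.85
tcp_pos: [0.4682, 0.2388, 0.0763]
tool_rot: [0.704, -0.071, 0.071, -0.703]
force: [0.1, -0.2, -3.2]
finger_gap: 0.298
```

```bash
python3 - <<'E'
from h import *
s,M=state()
E
```

```text
t 11.85 tcp [0.4682 0.2388 0.0763] gap 0.025 F [ 0.1 -0.2 -3.2]
toolx [ 0.98 -0.2  -0.  ] y [-0. -0. -1.] z [ 0.2   0.98 -0.  ]
```

Emit:
play_rows(
  deltas=[
    [0,0.001,0,0,0,0],
    [0,0.002,0,0,0,0],
    [0,0.002,0,0,0,0],
    [0,0.002,0,0,0,0],
  ],
)

```text
t: 12.25
tcp_pos: [0.4685, 0.2389, 0.0753]
tool_rot: [-0.703, 0.071, -0.072, 0.704]
force: [-1.8, -0.1, 5.5]
finger_gap: 0.298
```

Emit:
play_rows(
  deltas=[
    [0,-0.04,0,0,0,0],
    [0,-0.08,0,0,0,0],
    [0,-0.125,0,0,0,0],
    [0.157,-0.125,-0.328,0,0,0],
    [0.157,-0.125,-0.328,0,0,0],
    [0.157,-0.125,-0.328,0,0,0],
    [0.157,-0.125,-0.328,0,0,0],
    [0.157,-0.125,-0.328,0,0,0],
    [0.157,-0.125,-0.328,0,0,0],
    [0.157,-0.125,-0.328,0,0,0],
    [0.157,-0.125,-0.328,0,0,0],
    [0.157,-0.125,-0.328,0,0,0],
  ],
)

```text
t: 13.45
tcp_pos: [0.5567, -0.1166, 0.1988]
tool_rot: [0.703, -0.072, 0.073, -0.703]
force: [-0.1, 0.1, -3.5]
finger_gap: 0.298
```

Emit:
play_rows(
  deltas=[
    [0,0,0,0,0,0],
    [0,0,0,0,0,0],
  ],
)

```text
t: 13.65
tcp_pos: [0.5552, -0.112, 0.1989]
tool_rot: [-0.703, 0.071, -0.07, 0.704]
force: [0.1, 0.6, -2.8]
finger_gap: 0.299
```

```bash
python3 - <<'E'
from h import *
s,M=state()
m=camera_model("wrist");im=snapshot("wrist"); cv2.imwrite("pics/j_wrist.png",im[:,:,::-1])
print(pulley(im,"wrist",m,[.457,-.0945,.04]))
plan([.4533,-.0925,.115],np.radians(78.5),s)
E
```

```text
t 13.65 tcp [ 0.5552 -0.112   0.1989] gap 0.026 F [ 0.1  0.6 -2.8]
toolx [ 0.98  -0.199 -0.002] y [-0.002  0.001 -1.   ] z [0.199 0.98  0.001]
[(0.4582, -0.0962, 0.0322, 'lsq', array([ 0.4582, -0.0962]), np.float64(0.0314)), (0.4573, -0.0946, 0.0143, 'lsq', array([ 0.4574, -0.0945]), np.float64(0.0134))]
shift tool [-0.1036  0.0841 -0.0012]
rotvec [-0.0009  0.0006 -0.0021] q6 -1.767545520723417
```

View pics/j_wrist.png

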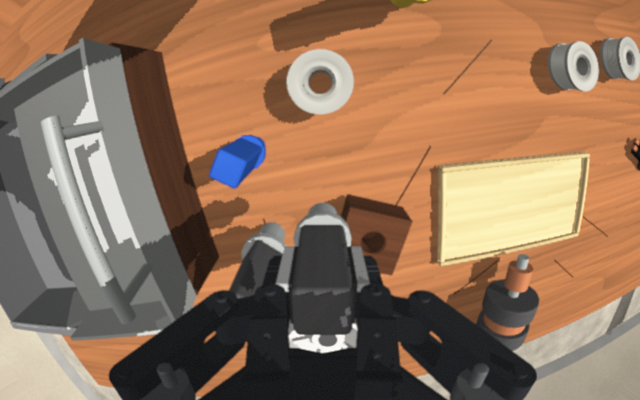

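Emit:
play_rows(
  deltas=[
    [-0.05,0.02,-0.0025,0,0,0],
    [-0.1015,0.04,-0.0025,0,0,0],
    [-0.1015,0.07,-0.0025,0,0,0],
    [-0.1015,0.083,-0.0025,0,0,0],
    [-0.1015,0.083,-0.0025,0,0,0],
    [-0.1015,0.083,-0.0025,0,0,0],
    [-0.1015,0.083,-0.0025,0,0,0],
    [-0.1015,0.083,-0.0025,0,0,0],
  ],
)

```text
t: 14.5
tcp_pos: [0.4574, -0.0963, 0.1173]
tool_rot: [0.704, -0.07, 0.072, -0.703]
force: [-0.4, -0.4, -3.6]
finger_gap: 0.301
```

```bash
python3 - <<'E'
from h import *
s,M=state()
plan([.4552,-.0942,.105],np.radians(78.5))
E
```

```text
t 14.50 tcp [ 0.4574 -0.0963  0.1173] gap 0.026 F [-0.4 -0.4 -3.6]
toolx [ 0.98  -0.2    0.003] y [ 0.002 -0.001 -1.   ] z [ 0.2    0.98  -0.001]
shift tool [-0.0026  0.0123  0.0016]
rotvec [ 0.0006 -0.0004  0.0025] q6 -1.8169153509748421
```

Emit:
play_rows(
  deltas=[
    [-0.0025,0.002,0.0015,0,0,0],
    [-0.0025,0.004,0.0015,0,0,0],
    [-0.0025,0.007,0.0015,0,0,0],
    [-0.0025,0.009,0.0015,0,0,0],
    [-0.0025,0.01,0.0015,0,0,0],
    [-0.0025,0.01,0.0015,0,0,0],
  ],
)

```text
t: 15.1
tcp_pos: [0.4541, -0.0942, 0.106]
tool_rot: [-0.703, 0.071, -0.071, 0.704]
force: [-0.3, 0.3, -2.2]
finger_gap: 0.294
```

```bash
python3 - <<'E'
from h import *
s,M=state()
plan([.4552,-.0942,.105],np.radians(78.5))
E
```

```text
t 15.10 tcp [ 0.4541 -0.0942  0.106 ] gap 0.025 F [-0.3  0.3 -2.2]
toolx [ 0.98  -0.201 -0.001] y [-0.  0. -1.] z [0.201 0.98  0.   ]
shift tool [0.0011 0.001  0.0002]
rotvec [-0.0001 -0.0013 -0.0005] q6 -1.8150476051209925
```

Emit:
play_rows(
  deltas=[
    [0,0.002,0,0,0,0],
    [0,0.004,0,0,0,0],
    [0,0.006,0,0,0,0],
    [0,0.006,0,0,0,0],
    [0,0.006,0,0,0,0],
  ],
)

```text
t: 15.6
tcp_pos: [0.4542, -0.0942, 0.1002]
tool_rot: [-0.703, 0.071, -0.071, 0.704]
force: [-0.0, -0.9, -3.1]
finger_gap: 0.294
```

Emit:
play_rows(
  deltas=[
    [0,0.006,0,0,0,0],
    [0,0.012,0,0,0,0],
    [0,0.018,0,0,0,0],
    [0,0.023,0,0,0,0],
    [0,0.025,0,0,0,0],
    [0,0.026,0,0,0,0],
    [0,0.026,0,0,0,0],
    [0,0.026,0,0,0,0],
  ],
)

```text
t: 16.4
tcp_pos: [0.4544, -0.0942, 0.0752]
tool_rot: [0.704, -0.071, 0.071, -0.703]
force: [-0.5, 0.6, 8.4]
finger_gap: 0.297
```

```bash
python3 - <<'E'
from h import *
s,M=state()
im=snapshot("top"); cv2.imwrite("pics/k_top.png",im[:,:,::-1])
im=snapshot("scene"); cv2.imwrite("pics/k_scene.png",im[:,:,::-1])
E
```

```text
t 16.40 tcp [ 0.4544 -0.0942  0.0752] gap 0.025 F [-0.5  0.6  8.4]
toolx [ 0.98  -0.2    0.001] y [ 0.001 -0.    -1.   ] z [ 0.2   0.98 -0.  ]
```

View pics/k_top.png

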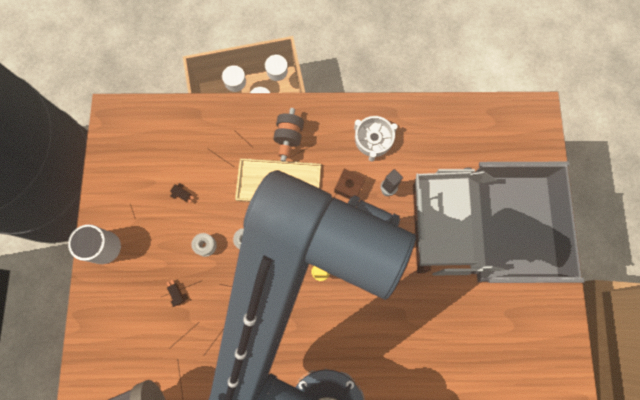

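View pics/k_scene.png

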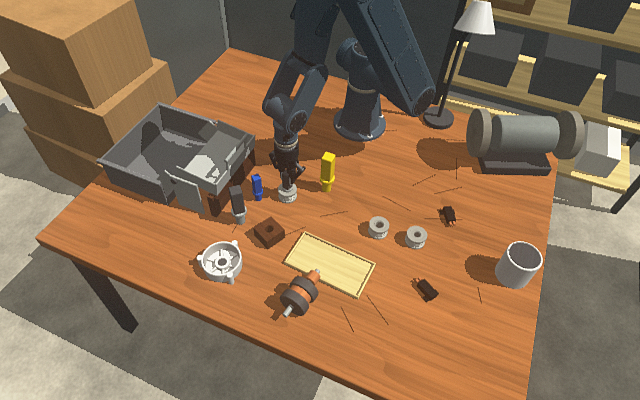

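Emit:
play_rows(
  deltas=[
    [0,-0.04,0,0,0,0],
    [0,-0.08,0,0,0,0],
    [0.05,-0.085,0.02,0,0,0],
    [0.1,-0.085,0.04,0,0,0],
    [0.15,-0.085,0.055,0,0,0],
    [0.17,-0.085,0.058,0,0,0],
    [0.17,-0.085,0.058,0,0,0],
    [0.17,-0.075,0.058,0,0,0],
    [0.17,-0.065,0.058,0,0,0],
    [0.17,-0.065,0.058,0,0,0],
    [0.17,-0.065,0.058,0,0,0],
  ],
)

```text
t: 17.6
tcp_pos: [0.6308, -0.0714, 0.1384]
tool_rot: [-0.703, 0.072, -0.07, 0.704]
force: [-0.8, -0.5, -3.6]
finger_gap: 0.295
```

```bash
python3 - <<'E'
from h import *
s,M=state()
plan([.632,-.0714,.12],np.radians(78.5))
m=camera_model("wrist");im=snapshot("wrist"); a=im[130:300,220:420,::-1]; cv2.imwrite("pics/l_wrist.png",cv2.resize(a,None,fx=4,fy=3.5,interpolation=2))
E
```

```text
t 17.60 tcp [ 0.6308 -0.0714  0.1384] gap 0.025 F [-0.8 -0.5 -3.6]
toolx [ 0.98  -0.201 -0.003] y [-0.003  0.001 -1.   ] z [0.201 0.98  0.   ]
shift tool [0.0012 0.0184 0.0002]
rotvec [-0.0002 -0.0016 -0.0028] q6 -1.656800666578409
```

View pics/l_wrist.png

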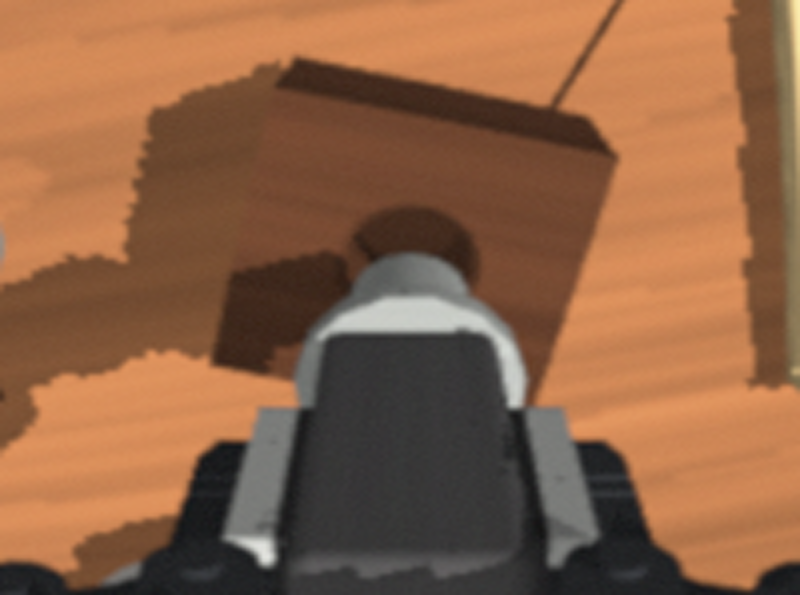

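Looks aligned with the hole. Lower in stages.

Emit:
play_rows(
  deltas=[
    [0.001,0.01,0,0,0,0],
    [0.001,0.02,0,0,0,0],
    [0.001,0.028,0,0,0,0],
    [0.001,0.034,0,0,0,0],
    [0.001,0.034,0,0,0,0],
  ],
)

```text
t: 18.15
tcp_pos: [0.6324, -0.0713, 0.1038]
tool_rot: [-0.703, 0.072, -0.07, 0.704]
force: [-0.6, -0.4, -3.0]
finger_gap: 0.298
```

Emit:
play_rows(
  deltas=[
    [0,0.008,0,0,0,0],
    [0,0.016,0,0,0,0],
    [0,0.021,0,0,0,0],
    [0,0.023,0,0,0,0],
    [0,0.023,0,0,0,0],
  ],
)

```text
t: 18.65
tcp_pos: [0.6332, -0.0716, 0.0818]
tool_rot: [-0.703, 0.071, -0.071, 0.704]
force: [-0.4, 0.1, -3.0]
finger_gap: 0.298
```

Emit:
play_rows(
  deltas=[
    [0,0,0,0,0,0],
    [0,0,0,0,0,0],
    [0,0,0,0,0,0],
    [0,0,0,0,0,0],
    [0,0,0,0,0,0],
  ],
  gripper=0.05,
)

```text
t: 19.15
tcp_pos: [0.6336, -0.0717, 0.0827]
tool_rot: [0.704, -0.071, 0.072, -0.703]
force: [-0.7, -0.1, 0.2]
finger_gap: 0.588
```

Emit:
play_rows(
  deltas=[
    [0,-0.03,0,0,0,0],
    [0,-0.07,0,0,0,0],
    [0,-0.11,0,0,0,0],
    [0,-0.15,0,0,0,0],
    [0.09,-0.17,0,0,0,0],
    [0.09,-0.17,0,0,0,0],
    [0.09,-0.17,0,0,0,0],
    [0.09,-0.17,0,0,0,0],
  ],
)

```text
t: 19.95
tcp_pos: [0.7215, -0.0897, 0.2517]
tool_rot: [-0.703, 0.072, -0.071, 0.704]
force: [0.1, -0.1, -0.3]
finger_gap: 0.588
```

```bash
python3 - <<'E'
from h import *
s,M=state()
m=camera_model("wrist");im=snapshot("wrist"); cv2.imwrite("pics/m_wrist.png",im[:,:,::-1])
im=snapshot("top"); cv2.imwrite("pics/m_top.png",im[:,:,::-1])
print(pulley(im,"top",camera_model("top"),[.4533,.3541,.04],rad=14),pulley(im,"top",camera_model("top"),[.4689,.2359,.04],rad=14))
print(pulley(im,"top",camera_model("top"),[.456,-.0944,.04],rad=14))
E
```

```text
t 19.95 tcp [ 0.7215 -0.0897  0.2517] gap 0.050 F [ 0.1 -0.1 -0.3]
toolx [ 0.98  -0.201 -0.001] y [-0.001  0.    -1.   ] z [0.201 0.98  0.   ]
[(0.4534, 0.3528, 0.0342, 'lsq', array([0.4532, 0.3592]), np.float64(0.0279))] []
[]
```

View pics/m_wrist.png

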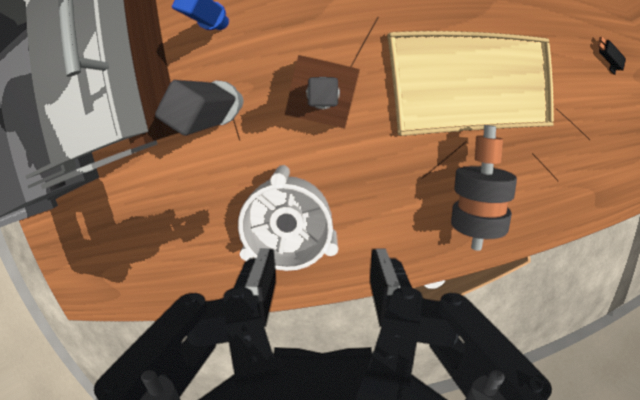

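View pics/m_top.png

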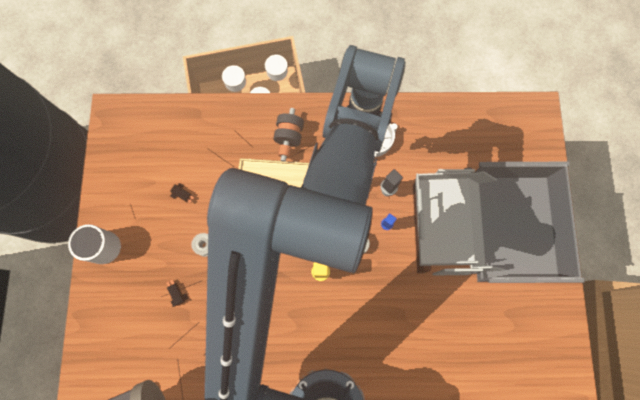

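Emit:
play_rows(
  deltas=[
    [-0.158,0.03,-0.057,0,0,0],
    [-0.158,0.03,-0.057,0,0,0],
    [-0.158,0.03,-0.057,0,0,0],
    [-0.158,0.03,-0.057,0,0,0],
    [-0.158,0.03,-0.057,0,0,0],
    [-0.158,0.03,-0.057,0,0,0],
  ],
  gripper=0.0854,
)

```text
t: 20.65
tcp_pos: [0.5552, -0.1138, 0.2228]
tool_rot: [0.703, -0.071, 0.072, -0.703]
force: [-0.1, 0.5, 0.2]
finger_gap: 1.005
```

```bash
python3 - <<'E'
from h import *
s,M=state()
m=camera_model("wrist");im=snapshot("wrist"); cv2.imwrite("pics/n_wrist.png",im[:,:,::-1])
print(pulley(im,"wrist",m,[.457,-.0945,.04]))
plan([.4546,-.0942,.12],np.radians(78.5),s)
# tray corners from m_wrist guess printed by projection
E
```

```text
t 20.65 tcp [ 0.5552 -0.1138  0.2228] gap 0.086 F [-0.1  0.5  0.2]
toolx [ 0.98  -0.201  0.001] y [ 0.001 -0.    -1.   ] z [0.201 0.98  0.   ]
[(0.4547, -0.0953, 0.032, 'lsq', array([ 0.4548, -0.0953]), np.float64(0.0313)), (0.454, -0.0934, 0.0147, 'lsq', array([ 0.4541, -0.0937]), np.float64(0.0138))]
shift tool [-0.1026  0.1027 -0.0011]
rotvec [-0.0001 -0.0017  0.0012] q6 -1.7679840637967525
```

View pics/n_wrist.png

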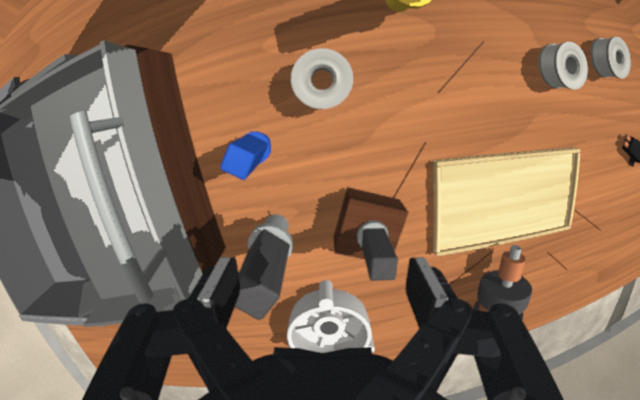

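Emit:
play_rows(
  deltas=[
    [-0.05,0.05,-0.001,0,0,0],
    [-0.102,0.1,-0.001,0,0,0],
    [-0.102,0.12,-0.001,0,0,0],
    [-0.102,0.15,-0.001,0,0,0],
    [-0.102,0.15,-0.001,0,0,0],
    [-0.102,0.15,-0.001,0,0,0],
  ],
)

```text
t: 21.3
tcp_pos: [0.4571, -0.0949, 0.0723]
tool_rot: [0.704, -0.071, 0.071, -0.703]
force: [0.4, -1.0, 0.9]
finger_gap: 1.0
```

```bash
python3 - <<'E'
from h import *
s,M=state()
plan([.4546,-.0945,.008],np.radians(78.5),s)
E
```

```text
t 21.30 tcp [ 0.4571 -0.0949  0.0723] gap 0.085 F [ 0.4 -1.   0.9]
toolx [ 0.98  -0.2    0.001] y [ 0.001 -0.    -1.   ] z [ 0.2   0.98 -0.  ]
shift tool [-0.0026  0.0643 -0.0001]
rotvec [ 0.0002 -0.0006  0.0012] q6 -1.8143655122088909
```

Emit:
play_rows(
  deltas=[
    [-0.002,0.03,0,0,0,0],
    [-0.002,0.055,0,0,0,0],
    [-0.002,0.065,0,0,0,0],
    [-0.002,0.065,0,0,0,0],
  ],
)

```text
t: 21.7
tcp_pos: [0.455, -0.0946, 0.0077]
tool_rot: [0.704, -0.07, 0.072, -0.703]
force: [0.0, 1.1, 0.5]
finger_gap: 0.999
```

Emit:
play_rows(
  deltas=[
    [0,0,0,0,0,0],
    [0,0,0,0,0,0],
    [0,0,0,0,0,0],
    [0,0,0,0,0,0],
    [0,0,0,0,0,0],
  ],
  gripper=0.05,
  force=60,
)

```text
t: 22.2
tcp_pos: [0.4546, -0.0945, 0.0092]
tool_rot: [0.704, -0.07, 0.073, -0.703]
force: [0.7, 1.3, 6.1]
finger_gap: 0.727
```

Emit:
play_rows(
  deltas=[
    [0,-0.03,0,0,0,0],
    [0,-0.06,0,0,0,0],
    [0,-0.06,0,0,0,0],
  ],
)

```text
t: 22.5
tcp_pos: [0.4555, -0.0949, 0.0709]
tool_rot: [0.704, -0.068, 0.074, -0.703]
force: [0.8, 0.1, -2.4]
finger_gap: 0.723
```

```bash
python3 - <<'E'
from h import *
s,M=state()
m=camera_model("wrist");im=snapshot("wrist"); cv2.imwrite("pics/o_wrist.png",im[:,:,::-1])
im=snapshot("top"); cv2.imwrite("pics/o_top.png",im[:,:,::-1])
E
```

```text
t 22.50 tcp [ 0.4555 -0.0949  0.0709] gap 0.062 F [ 0.8  0.1 -2.4]
toolx [ 0.98  -0.2    0.008] y [ 0.007 -0.004 -1.   ] z [ 0.2    0.98  -0.002]
```

View pics/o_wrist.png

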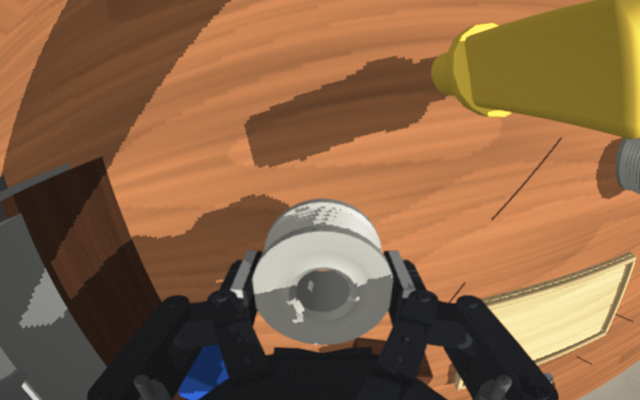

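Emit:
play_rows(
  deltas=[
    [0,-0.05,0,0,0,0],
    [0,-0.1,0,0,0,0],
    [0.04,-0.1,0.05,0,0,0],
    [0.148,-0.1,0.213,0,0,0],
    [0.148,-0.1,0.213,0,0,0],
    [0.148,-0.1,0.213,0,0,0],
    [0.148,-0.1,0.213,0,0,0],
    [0.148,-0.1,0.213,0,0,0],
    [0.148,-0.1,0.213,0,0,0],
    [0.148,-0.1,0.213,0,0,0],
  ],
)

```text
t: 23.6
tcp_pos: [0.6387, 0.0846, 0.1653]
tool_rot: [0.704, -0.073, 0.069, -0.703]
force: [-0.8, 0.2, -3.0]
finger_gap: 0.728
```

```bash
python3 - <<'E'
from h import *
s,M=state()
m=camera_model("wrist");im=snapshot("wrist"); cv2.imwrite("pics/p_wrist.png",im[:,:,::-1])
plan([.642,.084,.04],np.radians(78.5),s)
E
```

```text
t 23.60 tcp [0.6387 0.0846 0.1653] gap 0.062 F [-0.8  0.2 -3. ]
toolx [ 0.98  -0.2   -0.005] y [-0.005 -0.    -1.   ] z [ 0.2    0.98  -0.001]
shift tool [0.004  0.1253 0.0003]
rotvec [ 0.0015 -0.0009 -0.005 ] q6 -1.4099996392812955
```

View pics/p_wrist.png

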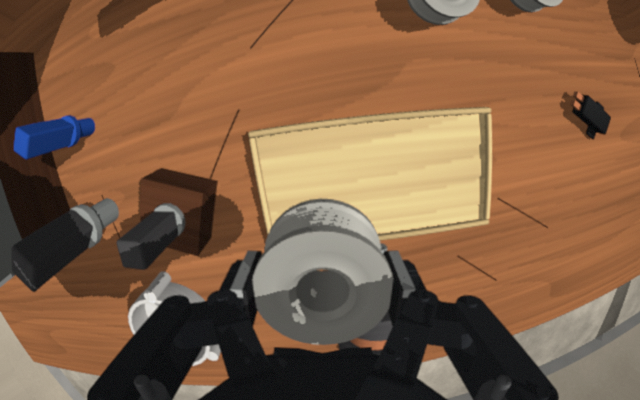

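Placement fits. Lower.

Emit:
play_rows(
  deltas=[
    [0.002,0.04,0,0,0,0],
    [0.003,0.08,0,0,0,0],
    [0.003,0.12,0,0,0,0],
    [0.003,0.135,0,0,0,0],
    [0.003,0.142,0,0,0,0],
    [0.003,0.142,0,0,0,0],
  ],
)

```text
t: 24.25
tcp_pos: [0.6438, 0.0837, 0.0255]
tool_rot: [0.704, -0.072, 0.072, -0.703]
force: [-0.4, -0.3, -2.2]
finger_gap: 0.72
```

```bash
python3 - <<'E'
from h import *
s,M=state()
m=camera_model("wrist");im=snapshot("wrist"); cv2.imwrite("pics/q_wrist.png",im[:,:,::-1])
E
```

```text
t 24.25 tcp [0.6438 0.0837 0.0255] gap 0.061 F [-0.4 -0.3 -2.2]
toolx [ 0.979 -0.201 -0.   ] y [-0. -0. -1.] z [ 0.201  0.979 -0.   ]
```

View pics/q_wrist.png

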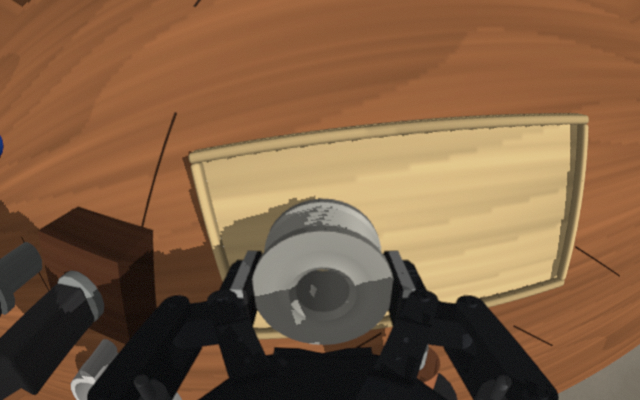

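```bash
python3 - <<'E'
from h import *
m=camera_model("wrist")
for c in [(190,157),(587,118),(565,285),(258,336),(390,315)]: print(c,onz("wrist",*c,.014,m).round(4))
E
```

```text
(190, 157) [0.577 0.024 0.014]
(587, 118) [0.5949 0.2688 0.014 ]
(565, 285) [0.7249 0.2635 0.014 ]
(258, 336) [0.7037 0.0253 0.014 ]
(390, 315) [0.7023 0.116  0.014 ]
```

Emit:
play_rows(
  deltas=[
    [0,0.005,0,0,0,0],
    [0,0.009,0,0,0,0],
    [0,0.01,0,0,0,0],
    [0,0.01,0,0,0,0],
  ],
)

```text
t: 24.7
tcp_pos: [0.6439, 0.0845, 0.0155]
tool_rot: [0.704, -0.071, 0.071, -0.704]
force: [-0.3, 0.4, -3.2]
finger_gap: 0.722
```

Emit:
play_rows(
  deltas=[
    [0,0,0,0,0,0],
    [0,0,0,0,0,0],
    [0,0,0,0,0,0],
    [0,0,0,0,0,0],
  ],
  gripper=0.08,
)

```text
t: 25.1
tcp_pos: [0.6442, 0.0844, 0.0157]
tool_rot: [-0.703, 0.071, -0.072, 0.704]
force: [-0.3, 0.1, 0.1]
finger_gap: 0.938
```

Emit:
play_rows(
  deltas=[
    [0,-0.03,0,0,0,0],
    [0,-0.07,0,0,0,0],
    [0,-0.12,0,0,0,0],
    [-0.09,-0.19,0.14,0,0,0],
    [-0.09,-0.19,0.14,0,0,0],
    [-0.09,-0.19,0.14,0,0,0],
    [-0.09,-0.19,0.14,0,0,0],
    [-0.09,-0.19,0.14,0,0,0],
  ],
)

```text
t: 25.9
tcp_pos: [0.5829, 0.2438, 0.2079]
tool_rot: [-0.703, 0.068, -0.071, 0.705]
force: [-1.1, -1.2, -0.4]
finger_gap: 0.938
```

```bash
python3 - <<'E'
from h import *
s,M=state()
m=camera_model("wrist");im=snapshot("wrist"); cv2.imwrite("pics/r_wrist.png",im[:,:,::-1])
print(pulley(im,"wrist",m,[.468,.237,.04]))
plan([.468,.238,.072],np.radians(78.5),s)
E
```

```text
t 25.90 tcp [0.5829 0.2438 0.2079] gap 0.080 F [-1.1 -1.2 -0.4]
toolx [ 0.981 -0.195  0.003] y [ 0.004  0.002 -1.   ] z [0.195 0.981 0.003]
[(0.4684, 0.2361, 0.0322, 'lsq', array([0.4684, 0.2358]), np.float64(0.0313)), (0.4684, 0.2358, 0.0166, 'lsq', array([0.4679, 0.2369]), np.float64(0.015))]
shift tool [-0.112   0.1355 -0.0285]
rotvec [-0.0029  0.0041  0.0033] q6 -1.1558693128621924
```

View pics/r_wrist.png

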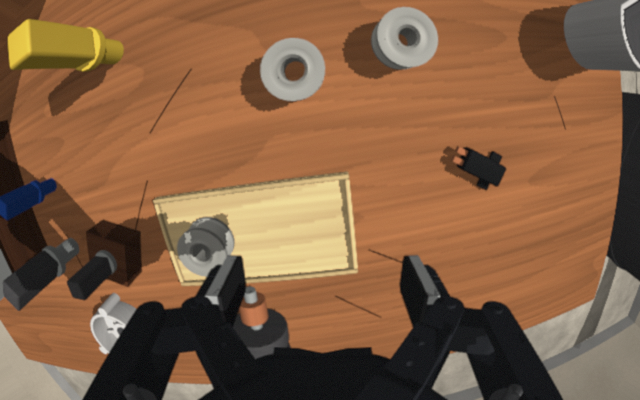

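Emit:
play_rows(
  deltas=[
    [-0.05,0.03,-0.015,0,0,0],
    [-0.1,0.06,-0.028,0,0,0],
    [-0.112,0.1,-0.028,0,0,0],
    [-0.112,0.135,-0.028,0,0,0],
    [-0.112,0.135,-0.028,0,0,0],
    [-0.112,0.135,-0.028,0,0,0],
    [-0.112,0.135,-0.028,0,0,0],
  ],
  gripper=0.0854,
)

```text
t: 26.65
tcp_pos: [0.4712, 0.2346, 0.072]
tool_rot: [-0.703, 0.07, -0.073, 0.704]
force: [-0.7, 0.5, 0.8]
finger_gap: 1.0
```

```bash
python3 - <<'E'
from h import *
s,M=state()
plan([.468,.2378,.008],np.radians(78.5),s)
E
```

```text
t 26.65 tcp [0.4712 0.2346 0.072 ] gap 0.085 F [-0.7  0.5  0.8]
toolx [ 0.979 -0.201  0.004] y [ 0.005  0.001 -1.   ] z [0.201 0.979 0.002]
shift tool [-0.0041  0.0639  0.0024]
rotvec [-0.0019 -0.0021  0.0043] q6 -1.1182245122389873
```

Emit:
play_rows(
  deltas=[
    [-0.003,0.02,0.002,0,0,0],
    [-0.003,0.045,0.002,0,0,0],
    [-0.003,0.064,0.002,0,0,0],
    [-0.003,0.064,0.002,0,0,0],
  ],
)

```text
t: 27.05
tcp_pos: [0.467, 0.2371, 0.0065]
tool_rot: [-0.703, 0.071, -0.072, 0.704]
force: [0.1, 0.4, -0.2]
finger_gap: 1.004
```

Emit:
play_rows(
  deltas=[
    [0,0,0,0,0,0],
    [0,0,0,0,0,0],
    [0,0,0,0,0,0],
    [0,0,0,0,0,0],
    [0,0,0,0,0,0],
  ],
  gripper=0.05,
)

```text
t: 27.55
tcp_pos: [0.4677, 0.2375, 0.0086]
tool_rot: [-0.703, 0.07, -0.073, 0.704]
force: [-0.1, -0.8, 5.4]
finger_gap: 0.717
```

Emit:
play_rows(
  deltas=[
    [0,-0.04,0,0,0,0],
    [0,-0.08,0,0,0,0],
    [0,-0.12,0,0,0,0],
    [0,-0.12,0,0,0,0],
  ],
)

```text
t: 27.95
tcp_pos: [0.4697, 0.2384, 0.1322]
tool_rot: [-0.702, 0.067, -0.075, 0.705]
force: [-0.1, 0.9, -2.0]
finger_gap: 0.72
```

```bash
python3 - <<'E'
from h import *
s,M=state()
plan([.650,.199,.128],np.radians(78.5),s)
E
```

```text
t 27.95 tcp [0.4697 0.2384 0.1322] gap 0.061 F [-0.1  0.9 -2. ]
toolx [ 0.98  -0.2    0.012] y [ 0.013  0.003 -1.   ] z [0.2   0.98  0.006]
shift tool [ 0.1845  0.0063 -0.0025]
rotvec [-0.0058 -0.0008  0.0116] q6 -1.1120007641908705
```

Emit:
play_rows(
  deltas=[
    [0.05,0,-0.002,0,0,0],
    [0.1,0,-0.002,0,0,0],
    [0.15,0,-0.002,0,0,0],
    [0.183,0.0,-0.002,0,0,0],
    [0.183,0.0,-0.002,0,0,0],
    [0.183,0.04,-0.002,0,0,0],
    [0.183,0.08,-0.002,0,0,0],
    [0.183,0.1,-0.002,0,0,0],
    [0.183,0.1,-0.002,0,0,0],
    [0.183,0.1,-0.002,0,0,0],
  ],
)

```text
t: 28.95
tcp_pos: [0.6438, 0.1987, 0.026]
tool_rot: [0.704, -0.072, 0.071, -0.703]
force: [0.0, 0.1, -3.9]
finger_gap: 0.722
```

```bash
python3 - <<'E'
from h import *
s,M=state()
m=camera_model("wrist");im=snapshot("wrist"); cv2.imwrite("pics/s_wrist.png",im[:,:,::-1])
E
```

```text
t 28.95 tcp [0.6438 0.1987 0.026 ] gap 0.062 F [ 0.   0.1 -3.9]
toolx [ 0.98  -0.2   -0.002] y [-0.002 -0.    -1.   ] z [ 0.2   0.98 -0.  ]
```

View pics/s_wrist.png

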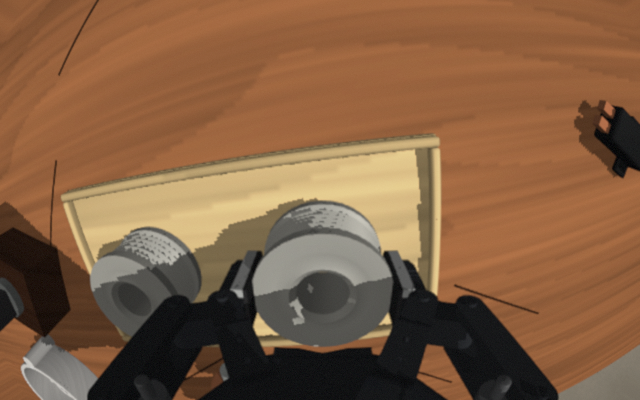

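Emit:
play_rows(
  deltas=[
    [0.002,0.005,0,0,0,0],
    [0.003,0.009,0,0,0,0],
    [0.003,0.011,0,0,0,0],
    [0.003,0.011,0,0,0,0],
  ],
)

```text
t: 29.4
tcp_pos: [0.6475, 0.1979, 0.0153]
tool_rot: [0.704, -0.071, 0.071, -0.703]
force: [0.2, -0.1, -2.7]
finger_gap: 0.721
```

Emit:
play_rows(
  deltas=[
    [0,0,0,0,0,0],
    [0,0,0,0,0,0],
    [0,0,0,0,0,0],
    [0,0,0,0,0,0],
  ],
  gripper=0.078,
)

```text
t: 29.8
tcp_pos: [0.648, 0.198, 0.0158]
tool_rot: [-0.703, 0.071, -0.072, 0.704]
force: [-0.5, 0.3, 0.0]
finger_gap: 0.913
```

Emit:
play_rows(
  deltas=[
    [0,-0.03,0,0,0,0],
    [0,-0.07,0,0,0,0],
    [0,-0.12,0,0,0,0],
    [-0.12,-0.19,0.12,0,0,0],
    [-0.12,-0.19,0.12,0,0,0],
    [-0.12,-0.19,0.12,0,0,0],
    [-0.12,-0.19,0.12,0,0,0],
    [-0.12,-0.19,0.12,0,0,0],
    [-0.12,-0.19,0.12,0,0,0],
  ],
)

```text
t: 30.7
tcp_pos: [0.5539, 0.3401, 0.2058]
tool_rot: [0.704, -0.07, 0.071, -0.704]
force: [0.8, -0.4, 0.2]
finger_gap: 0.912
```

```bash
python3 - <<'E'
from h import *
s,M=state()
m=camera_model("wrist");im=snapshot("wrist"); cv2.imwrite("pics/t_wrist.png",im[:,:,::-1])
print(pulley(im,"wrist",m,[.452,.357,.04]))
plan([.452,.357,.072],np.radians(78.5),s)
im=snapshot("scene"); cv2.imwrite("pics/t_scene.png",im[:,:,::-1])
E
```

```text
t 30.70 tcp [0.5539 0.3401 0.2058] gap 0.078 F [ 0.8 -0.4  0.2]
toolx [ 0.98  -0.198  0.001] y [ 0.001 -0.    -1.   ] z [0.198 0.98  0.   ]
[(0.4543, 0.3559, 0.0318, 'lsq', array([0.4543, 0.356 ]), np.float64(0.0312)), (0.4541, 0.3566, 0.0136, 'lsq', array([0.4537, 0.3572]), np.float64(0.0124))]
shift tool [-0.1034  0.1337 -0.0037]
rotvec [-0.      0.0009  0.0014] q6 -0.9912797123340796
```

View pics/t_wrist.png

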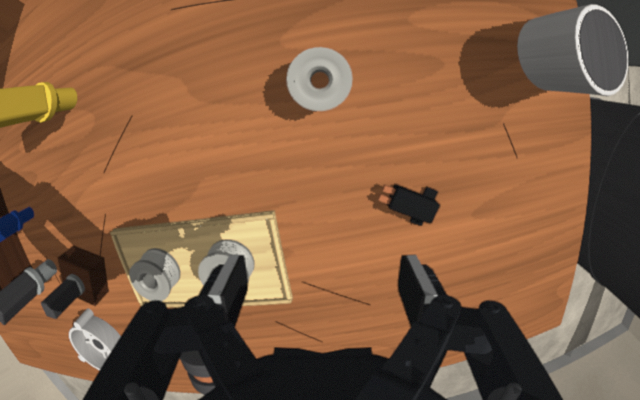

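View pics/t_scene.png

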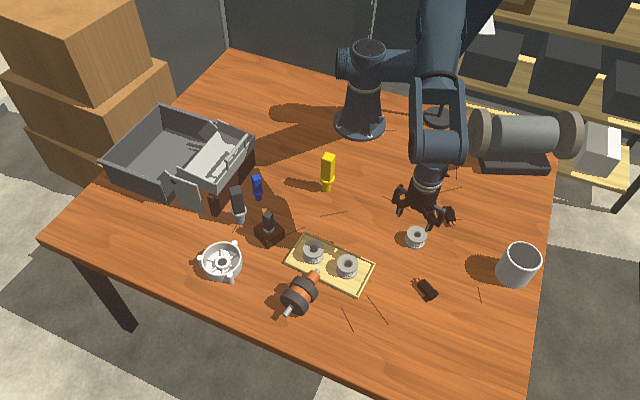

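Emit:
play_rows(
  deltas=[
    [-0.05,0.03,-0.004,0,0,0],
    [-0.1,0.06,-0.004,0,0,0],
    [-0.103,0.1,-0.004,0,0,0],
    [-0.103,0.133,-0.004,0,0,0],
    [-0.103,0.133,-0.004,0,0,0],
    [-0.103,0.133,-0.004,0,0,0],
    [-0.103,0.133,-0.004,0,0,0],
  ],
  gripper=0.0854,
)

```text
t: 31.5
tcp_pos: [0.455, 0.3564, 0.0738]
tool_rot: [-0.703, 0.071, -0.073, 0.704]
force: [0.0, -0.7, 0.3]
finger_gap: 0.997
```

```bash
python3 - <<'E'
from h import *
s,M=state()
plan([.4528,.357,.008],np.radians(78.5),s)
E
```

```text
t 31.50 tcp [0.455  0.3564 0.0738] gap 0.085 F [ 0.  -0.7  0.3]
toolx [ 0.979 -0.202  0.003] y [ 0.003  0.002 -1.   ] z [0.202 0.979 0.002]
shift tool [-0.0024  0.0658 -0.    ]
rotvec [-0.0023 -0.0028  0.0031] q6 -0.895917012583122
```

Emit:
play_rows(
  deltas=[
    [-0.001,0.02,0.001,0,0,0],
    [-0.001,0.045,0.001,0,0,0],
    [-0.001,0.065,0.001,0,0,0],
    [-0.001,0.065,0.001,0,0,0],
  ],
)

```text
t: 31.9
tcp_pos: [0.4522, 0.3571, 0.0071]
tool_rot: [0.704, -0.072, 0.071, -0.703]
force: [-0.3, 1.4, 0.5]
finger_gap: 1.0
```

Emit:
play_rows(
  deltas=[
    [0,0,0,0,0,0],
    [0,0,0,0,0,0],
    [0,0,0,0,0,0],
    [0,0,0,0,0,0],
    [0,0,0,0,0,0],
  ],
  gripper=0.05,
)

```text
t: 32.4
tcp_pos: [0.4533, 0.358, 0.0098]
tool_rot: [-0.703, 0.07, -0.073, 0.704]
force: [0.1, -1.6, 6.5]
finger_gap: 0.726
```

Emit:
play_rows(
  deltas=[
    [0,-0.05,0,0,0,0],
    [0,-0.1,0,0,0,0],
    [0,-0.15,0,0,0,0],
    [0,-0.2,0,0,0,0],
    [0,-0.25,0,0,0,0],
    [0,-0.25,0,0,0,0],
  ],
)

```text
t: 33.0
tcp_pos: [0.4557, 0.3599, 0.2661]
tool_rot: [-0.7, 0.066, -0.076, 0.707]
force: [1.3, 1.2, -4.3]
finger_gap: 0.722
```

```bash
python3 - <<'E'
from h import *
s,M=state()
plan([.64,-.2,.26],np.radians(90),s)
plan([.506,-.325,.26],np.radians(90),s)
E
```

```text
t 33.00 tcp [0.4557 0.3599 0.2661] gap 0.062 F [ 1.3  1.2 -4.3]
toolx [ 0.98  -0.2    0.014] y [ 0.016  0.009 -1.   ] z [0.2   0.98  0.012]
shift tool [ 0.2926  0.0043 -0.5117]
rotvec [-0.0101 -0.2015  0.0152] q6 -0.8933948661832825
shift tool [ 0.1863  0.001  -0.661 ]
rotvec [-0.0101 -0.2015  0.0152] q6 -0.8933948661832825
```

Emit:
play_rows(
  deltas=[
    [0.093,-0.03,-0.33,0,0,0],
    [0.093,-0.03,-0.33,0,0,0],
    [0.093,-0.03,-0.33,0,0,0],
    [0.093,-0.03,-0.33,0,0,0],
    [0.093,-0.03,-0.33,0,0,0],
    [0.093,-0.03,-0.33,0,0,0],
    [0.093,-0.03,-0.33,0,0,0],
    [0.093,-0.03,-0.33,0,0,0],
  ],
)

```text
t: 33.8
tcp_pos: [0.4772, 0.0103, 0.2873]
tool_rot: [0.704, -0.073, 0.074, -0.702]
force: [0.1, 0.8, -4.4]
finger_gap: 0.726
```

Emit:
play_rows(
  deltas=[
    [0.093,0,-0.331,0,-0.2,0],
    [0.093,0,-0.331,0,-0.2,0],
    [0.093,0,-0.331,0,-0.2,0],
    [0.093,0,-0.331,0,-0.2,0],
    [0.093,0,-0.331,0,-0.2,0],
    [0.093,0,-0.331,0,-0.2,0],
    [0.093,0,-0.331,0,-0.2,0],
    [0.093,0,-0.331,0,-0.2,0],
    [0.093,0,-0.331,0,-0.2,0],
    [0.093,0,-0.331,0,-0.2,0],
  ],
)

```text
t: 34.8
tcp_pos: [0.5007, -0.3253, 0.2862]
tool_rot: [-0.706, 0.001, 0.0, 0.708]
force: [0.0, -0.1, -4.5]
finger_gap: 0.723
```

```bash
python3 - <<'E'
from h import *
s,M=state();print(s['q'])
m=camera_model("wrist");im=snapshot("wrist"); cv2.imwrite("pics/u_wrist.png",im[:,:,::-1])
im=snapshot("scene"); cv2.imwrite("pics/u_scene.png",im[:,:,::-1])
E
```

```text
t 34.80 tcp [ 0.5007 -0.3253  0.2862] gap 0.062 F [ 0.  -0.1 -4.5]
toolx [ 1.    -0.001 -0.002] y [-0.002  0.003 -1.   ] z [0.001 1.    0.003]
[-7.63438949e-01  4.33976804e-01  1.43687518e+00  6.93588220e-04
  1.27438305e+00 -2.33333297e+00]
```

View pics/u_wrist.png

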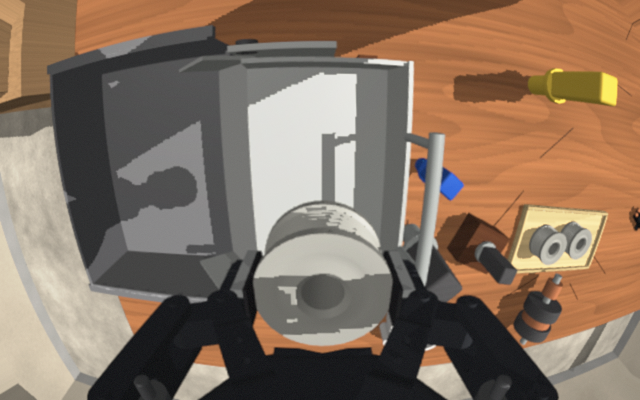

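View pics/u_scene.png

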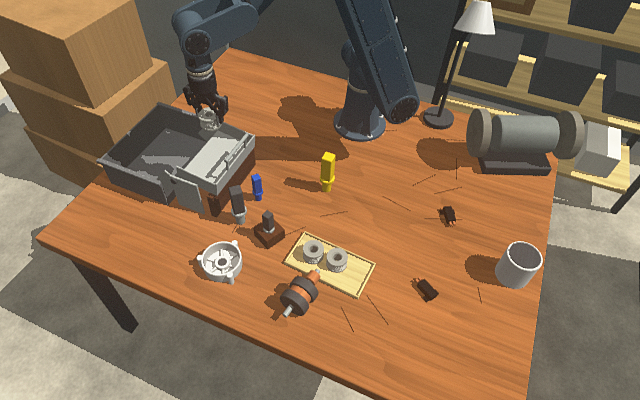

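```bash
python3 - <<'E'
from h import *
m=camera_model("wrist")
for n,c,z in [("bar top end",(437,135),.214),("bar",(430,220),.214),("bar lo",(425,280),.214),("backwall corner",(411,62),.167),("front corner of hopper side wall top",(246,60),.18),("bin corner far",(70,80),.12),("bin near hinge",(214,38),.12)]: print(n,onz("wrist",*c,z,m).round(3))
E
```

```text
bar top end [ 0.442 -0.243  0.214]
bar [ 0.509 -0.242  0.214]
bar lo [ 0.565 -0.238  0.214]
backwall corner [ 0.385 -0.251  0.167]
front corner of hopper side wall top [ 0.386 -0.387  0.18 ]
bin corner far [ 0.367 -0.64   0.12 ]
bin near hinge [ 0.352 -0.435  0.12 ]
```

Emit:
play_rows(
  deltas=[
    [0.004,0.03,-0.008,0,0,0],
    [0.004,0.07,-0.008,0,0,0],
    [0.004,0.1,-0.008,0,0,0],
    [0.004,0.125,-0.008,0,0,0],
    [0.004,0.131,-0.008,0,0,0],
    [0.004,0.131,-0.008,0,0,0],
  ],
)

```text
t: 35.5
tcp_pos: [0.5053, -0.334, 0.1558]
tool_rot: [-0.707, 0.001, 0.0, 0.708]
force: [0.3, 0.5, -4.4]
finger_gap: 0.725
```

```bash
python3 - <<'E'
from h import *
s,M=state()
m=camera_model("wrist");im=snapshot("wrist"); cv2.imwrite("pics/v_wrist.png",im[:,:,::-1])
E
```

```text
t 35.50 tcp [ 0.5053 -0.334   0.1558] gap 0.062 F [ 0.3  0.5 -4.4]
toolx [ 1.    -0.    -0.001] y [-0.001  0.001 -1.   ] z [0.    1.    0.001]
```

View pics/v_wrist.png

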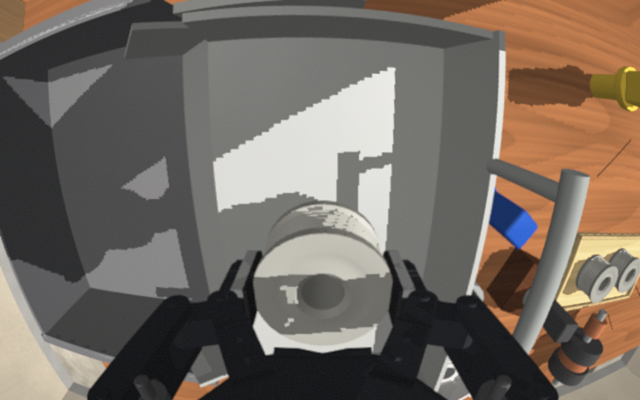

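Emit:
play_rows(
  deltas=[
    [0,0.004,0,0,0,0],
    [0,0.008,0,0,0,0],
    [0,0.012,0,0,0,0],
    [0,0.012,0,0,0,0],
  ],
)

```text
t: 35.95
tcp_pos: [0.5051, -0.3352, 0.1441]
tool_rot: [-0.707, 0.001, -0.001, 0.707]
force: [0.3, -0.0, -4.6]
finger_gap: 0.722
```

Emit:
play_rows(
  deltas=[
    [0,0.002,0,0,0,0],
    [0,0.004,0,0,0,0],
    [0,0.004,0,0,0,0],
  ],
)

```text
t: 36.25
tcp_pos: [0.5052, -0.3353, 0.14]
tool_rot: [-0.707, 0.001, -0.001, 0.707]
force: [-0.4, 0.4, -3.8]
finger_gap: 0.719
```

Emit:
play_rows(
  deltas=[
    [0,0.002,0,0,0,0],
    [0,0.003,0,0,0,0],
    [0,0.003,0,0,0,0],
  ],
)

```text
t: 36.55
tcp_pos: [0.5053, -0.3353, 0.1371]
tool_rot: [-0.707, 0.001, -0.001, 0.707]
force: [0.8, 0.1, -3.9]
finger_gap: 0.724
```

Emit:
play_rows(
  deltas=[
    [0,0,0,0,0,0],
    [0,0,0,0,0,0],
    [0,0,0,0,0,0],
    [0,0,0,0,0,0],
  ],
  gripper=0.076,
)

```text
t: 36.95
tcp_pos: [0.5058, -0.3358, 0.1379]
tool_rot: [0.708, -0.0, 0.001, -0.707]
force: [-0.3, -0.3, 0.6]
finger_gap: 0.89
```

Emit:
play_rows(
  deltas=[
    [0,-0.03,0,0,0,0],
    [0,-0.07,0,0,0,0],
    [0,-0.12,0,0,0,0],
    [0,-0.16,0,0,0,0],
    [0.05,-0.16,0.02,0,0,0],
    [0.05,-0.16,0.02,0,0,0],
    [0.05,-0.16,0.02,0,0,0],
  ],
)

```text
t: 37.65
tcp_pos: [0.556, -0.3146, 0.2972]
tool_rot: [0.707, 0.0, -0.0, -0.707]
force: [-0.0, -0.6, -0.6]
finger_gap: 0.888
```

```bash
python3 - <<'E'
from h import *
s,M=state()
m=camera_model("wrist");im=snapshot("wrist"); cv2.imwrite("pics/w_wrist.png",im[:,:,::-1])
for z in (.2,.214,.22): print(proj("wrist",[.503,-.242,z],m))
E
```

```text
t 37.65 tcp [ 0.556  -0.3146  0.2972] gap 0.076 F [-0.  -0.6 -0.6]
toolx [ 1.  0. -0.] y [-0. -0. -1.] z [-0.  1. -0.]
[415.17502991 137.64553097]
[420.43427305 140.24245717]
[422.86745064 141.45242908]
```

View pics/w_wrist.png

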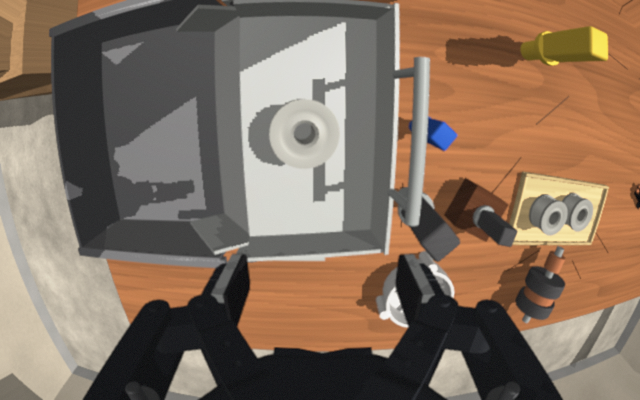

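Emit:
play_rows(
  deltas=[
    [-0.053,0,0.072,0,0,0],
    [-0.053,0,0.072,0,0,0],
    [-0.053,0.03,0.072,0,0,0],
    [-0.053,0.05,0.072,0,0,0],
    [-0.053,0.05,0.072,0,0,0],
    [-0.053,0.05,0.072,0,0,0],
  ],
  gripper=0.04,
)

```text
t: 38.3
tcp_pos: [0.5018, -0.2438, 0.247]
tool_rot: [-0.707, 0.001, -0.0, 0.707]
force: [0.3, -0.2, -0.2]
finger_gap: 0.471
```

```bash
python3 - <<'E'
from h import *
s,M=state()
m=camera_model("wrist");im=snapshot("wrist"); cv2.imwrite("pics/x_wrist.png",im[:,:,::-1])
im=snapshot("scene"); a=im[80:220,90:290,::-1]; cv2.imwrite("pics/x_scene.png",cv2.resize(a,None,fx=4,fy=4,interpolation=2))
E
```

```text
t 38.30 tcp [ 0.5018 -0.2438  0.247 ] gap 0.040 F [ 0.3 -0.2 -0.2]
toolx [ 1.    -0.003 -0.001] y [-0.001  0.001 -1.   ] z [0.003 1.    0.001]
```

View pics/x_wrist.png

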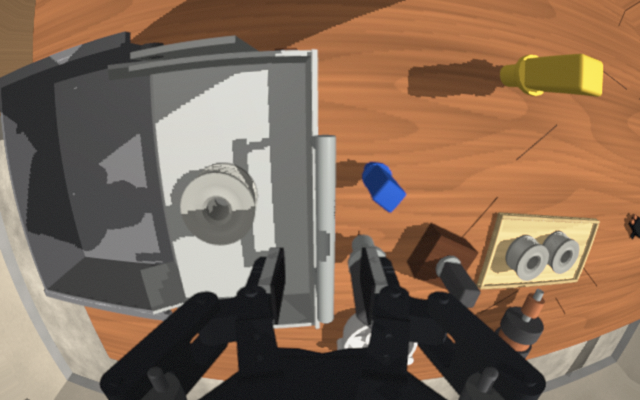

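View pics/x_scene.png

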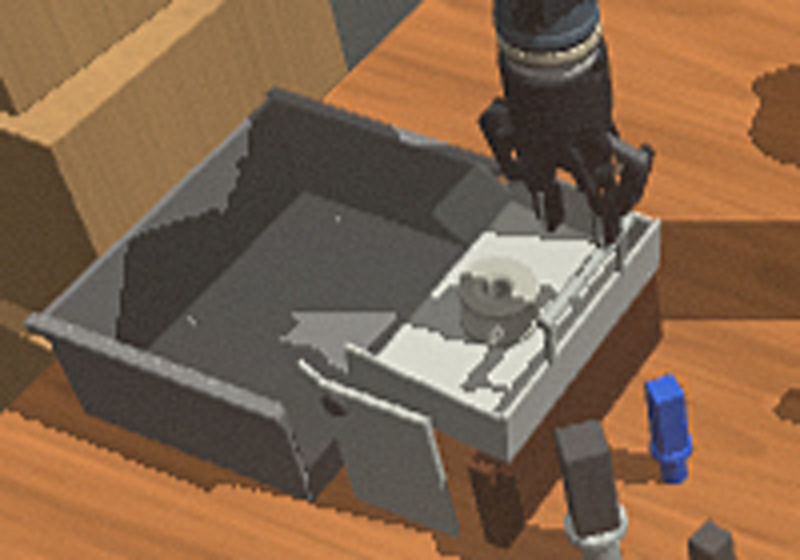

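Emit:
play_rows(
  deltas=[
    [0,0.02,0.001,0,0,0],
    [0,0.035,0.001,0,0,0],
    [0,0.05,0.001,0,0,0],
    [0,0.05,0.001,0,0,0],
  ],
)

```text
t: 38.8
tcp_pos: [0.5019, -0.2422, 0.1964]
tool_rot: [-0.707, 0.001, -0.0, 0.708]
force: [-0.7, 0.7, 1.1]
finger_gap: 0.467
```

```bash
python3 - <<'E'
from h import *
s,M=state()
im=snapshot("wrist"); cv2.imwrite("pics/y_wrist.png",im[:,:,::-1])
im=snapshot("scene"); a=im[80:220,90:290,::-1]; cv2.imwrite("pics/y_scene.png",cv2.resize(a,None,fx=4,fy=4,interpolation=2))
hy,hz,r=-.397,.13,.177
a0=np.arctan2(.084,.155)
for t in np.arange(0,1.35,.1): print(round(t,1),"d tool y(down) %.3f  tool z %.3f"%(-(r*np.sin(a0+t)-r*np.sin(a0)), r*np.cos(a0+t)-r*np.cos(a0)))
E
```

```text
t 38.80 tcp [ 0.5019 -0.2422  0.1964] gap 0.040 F [-0.7  0.7  1.1]
toolx [ 1.    -0.002 -0.002] y [-0.002  0.001 -1.   ] z [0.002 1.    0.001]
0.0 d tool y(down) -0.000  tool z 0.000
0.1 d tool y(down) -0.015  tool z -0.009
0.2 d tool y(down) -0.029  tool z -0.020
0.3 d tool y(down) -0.042  tool z -0.032
0.4 d tool y(down) -0.054  tool z -0.045
0.5 d tool y(down) -0.064  tool z -0.059
0.6 d tool y(down) -0.073  tool z -0.075
0.7 d tool y(down) -0.080  tool z -0.091
0.8 d tool y(down) -0.086  tool z -0.108
0.9 d tool y(down) -0.090  tool z -0.125
1.0 d tool y(down) -0.092  tool z -0.143
1.1 d tool y(down) -0.093  tool z -0.160
1.2 d tool y(down) -0.091  tool z -0.178
1.3 d tool y(down) -0.088  tool z -0.195
```

View pics/y_wrist.png

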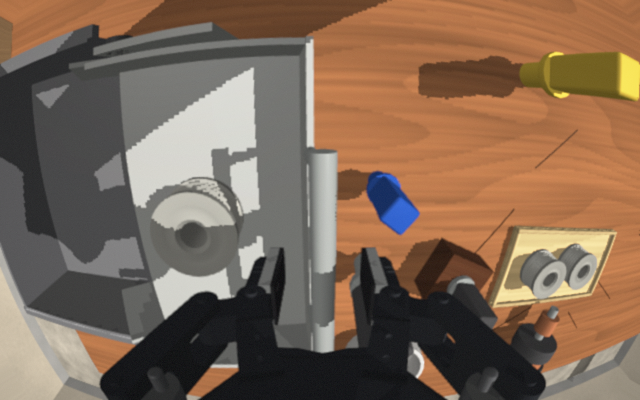

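View pics/y_scene.png

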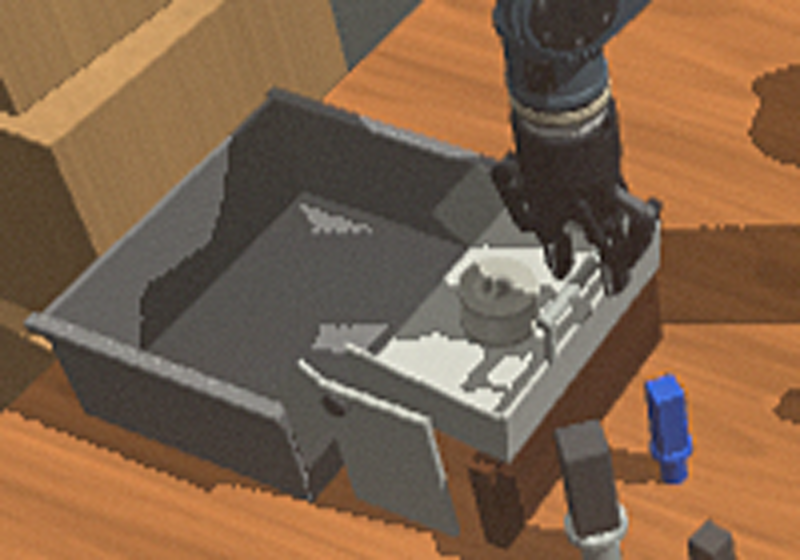

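Emit:
play_rows(
  deltas=[
    [0,0,0,0,0,0],
    [0,0,0,0,0,0],
    [0,-0.001,-0.005,0,0,0],
    [0,-0.015,-0.014,0,0,0],
    [0,-0.029,-0.025,0,0,0],
    [0,-0.042,-0.037,0,0,0],
    [0,-0.054,-0.05,0,0,0],
    [0,-0.064,-0.064,0,0,0],
    [0,-0.073,-0.08,0,0,0],
    [0,-0.08,-0.096,0,0,0],
    [0,-0.083,-0.104,0,0,0],
    [0,-0.083,-0.104,0,0,0],
  ],
  gripper=0.022,
)

```text
t: 40.1
tcp_pos: [0.5027, -0.3469, 0.2813]
tool_rot: [0.707, -0.0, 0.002, -0.707]
force: [0.1, 3.8, 2.6]
finger_gap: 0.259
```

```bash
python3 - <<'E'
from h import *
s,M=state()
im=snapshot("scene"); a=im[60:220,90:290,::-1]; cv2.imwrite("pics/z_scene.png",cv2.resize(a,(750,600),interpolation=2))
E
```

```text
t 40.10 tcp [ 0.5027 -0.3469  0.2813] gap 0.022 F [0.1 3.8 2.6]
toolx [ 1.    -0.003  0.002] y [ 0.002 -0.    -1.   ] z [ 0.003  1.    -0.   ]
```

View pics/z_scene.png

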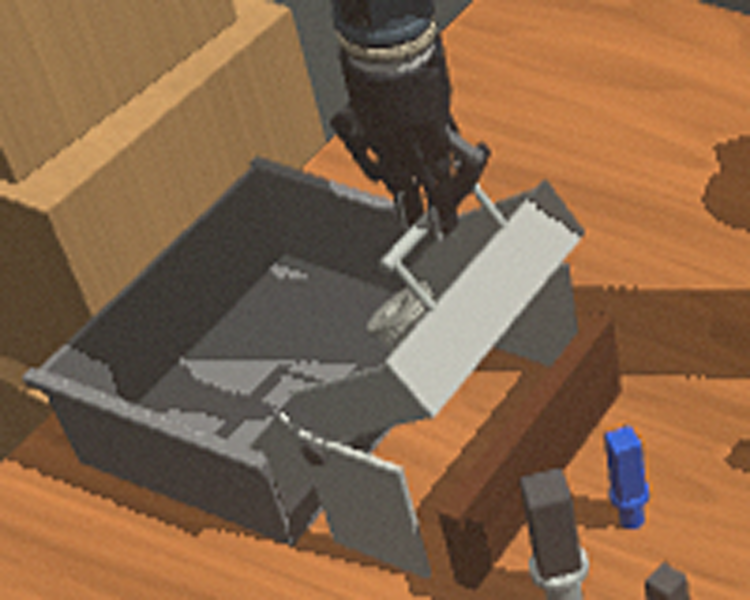

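Emit:
play_rows(
  deltas=[
    [0,-0.004,-0.013,0,0,0],
    [0,-0.007,-0.026,0,0,0],
    [0,-0.009,-0.044,0,0,0],
    [0,-0.01,-0.061,0,0,0],
    [0,-0.008,-0.079,0,0,0],
    [0,-0.005,-0.092,0,0,0],
    [0,-0.005,-0.097,0,0,0],
    [0,-0.005,-0.097,0,0,0],
    [0,-0.005,-0.097,0,0,0],
  ],
)

```text
t: 41.05
tcp_pos: [0.5019, -0.442, 0.2842]
tool_rot: [-0.705, 0.001, -0.0, 0.709]
force: [0.6, 5.1, 1.9]
finger_gap: 0.26
```

```bash
python3 - <<'E'
from h import *
s,M=state()
im=snapshot("scene"); a=im[60:220,90:290,::-1]; cv2.imwrite("pics/aa_scene.png",cv2.resize(a,(750,600),interpolation=2))
im=snapshot("wrist"); cv2.imwrite("pics/aa_wrist.png",im[:,:,::-1])
E
```

```text
t 41.05 tcp [ 0.5019 -0.442   0.2842] gap 0.022 F [0.6 5.1 1.9]
toolx [ 1.    -0.002 -0.002] y [-0.001  0.005 -1.   ] z [0.002 1.    0.005]
```

View pics/aa_scene.png

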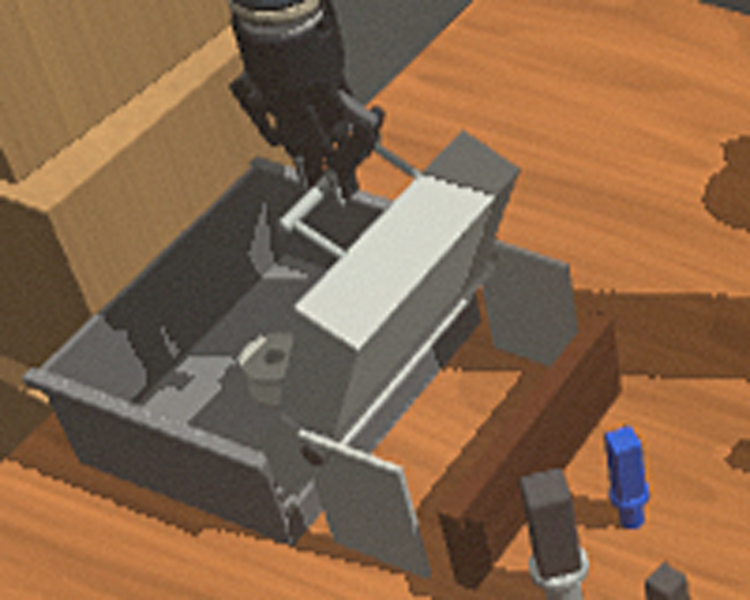

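View pics/aa_wrist.png

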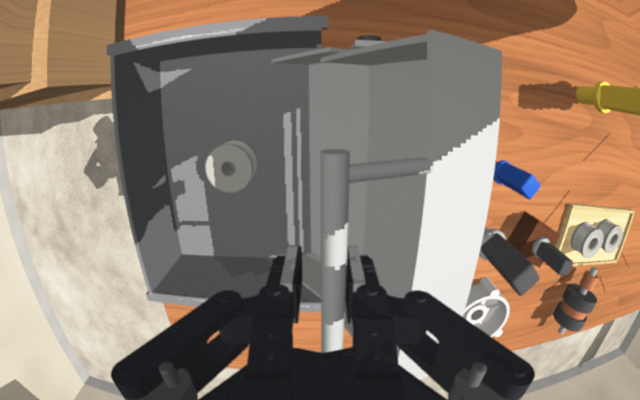

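Emit:
play_rows(
  deltas=[
    [0,0.001,-0.003,0,0,0],
    [0,0.001,-0.005,0,0,0],
    [0,0.001,-0.005,0,0,0],
    [0,0.001,-0.005,0,0,0],
  ],
)

```text
t: 41.55
tcp_pos: [0.5019, -0.4421, 0.284]
tool_rot: [-0.702, 0.001, 0.001, 0.712]
force: [-1.1, 15.9, 7.6]
finger_gap: 0.258
```

Emit:
play_rows(
  deltas=[
    [0,-0.001,0.006,0,0,0],
    [0,-0.004,0.023,0,0,0],
    [0,-0.006,0.041,0,0,0],
    [0,-0.005,0.058,0,0,0],
    [0,-0.003,0.076,0,0,0],
    [0,0.001,0.093,0,0,0],
    [0,0.007,0.11,0,0,0],
    [0,0.014,0.126,0,0,0],
    [0,0.023,0.142,0,0,0],
    [0,0.033,0.156,0,0,0],
    [0,0.045,0.169,0,0,0],
    [0,0.058,0.181,0,0,0],
  ],
)

```text
t: 42.75
tcp_pos: [0.5019, -0.2649, 0.2258]
tool_rot: [-0.707, 0.001, -0.0, 0.708]
force: [0.5, 1.9, -1.5]
finger_gap: 0.263
```

Emit:
play_rows(
  deltas=[
    [0,0.007,0.006,0,0,0],
    [0,0.014,0.011,0,0,0],
    [0,0.022,0.016,0,0,0],
    [0,0.029,0.02,0,0,0],
    [0,0.029,0.025,0,0,0],
    [0,0.029,0.025,0,0,0],
  ],
)

```text
t: 43.35
tcp_pos: [0.5034, -0.243, 0.1979]
tool_rot: [0.708, 0.0, 0.001, -0.706]
force: [-0.2, -0.5, 0.8]
finger_gap: 0.256
```

```bash
python3 - <<'E'
from h import *
s,M=state()
im=snapshot("scene"); a=im[60:220,90:290,::-1]; cv2.imwrite("pics/ab_scene.png",cv2.resize(a,(750,600),interpolation=2))
im=snapshot("wrist"); cv2.imwrite("pics/ab_wrist.png",im[:,:,::-1])
E
```

```text
t 43.35 tcp [ 0.5034 -0.243   0.1979] gap 0.022 F [-0.2 -0.5  0.8]
toolx [ 1.    -0.002  0.002] y [ 0.002 -0.002 -1.   ] z [ 0.002  1.    -0.002]
```

View pics/ab_wrist.png

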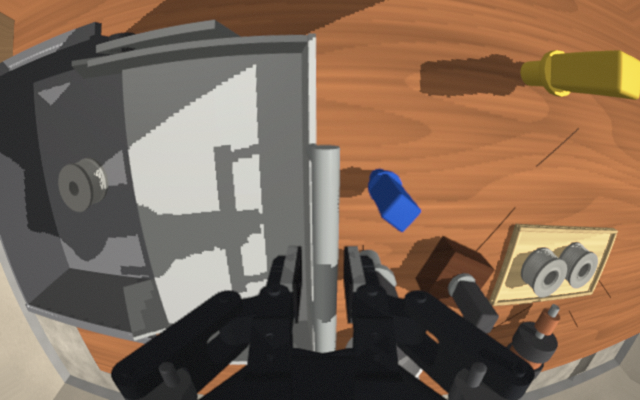

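Hopper is down. Open, lift off and check.

Emit:
play_rows(
  deltas=[
    [0,0,0,0,0,0],
    [0,0,0,0,0,0],
    [0,0,0,0,0,0],
    [0,-0.04,0,0,0,0],
    [0,-0.08,0,0,0,0],
    [0,-0.13,0,0,0,0],
    [0,-0.17,0,0,0,0],
    [-0.05,-0.17,0.1,0,0,0],
    [-0.05,-0.17,0.1,0,0,0],
    [-0.05,-0.17,0.1,0,0,0],
    [-0.05,-0.17,0.1,0,0,0],
  ],
  gripper=0.045,
)

```text
t: 44.55
tcp_pos: [0.4518, -0.1408, 0.3678]
tool_rot: [0.707, 0.0, 0.0, -0.707]
force: [0.1, -0.8, 0.8]
finger_gap: 0.527
```

```bash
python3 - <<'E'
from h import *
s,M=state()
im=snapshot("scene"); cv2.imwrite("pics/ac_scene.png",im[:,:,::-1])
m=camera_model("wrist");im=snapshot("wrist"); cv2.imwrite("pics/ac_wrist.png",im[:,:,::-1])
im=snapshot("top"); cv2.imwrite("pics/ac_top.png",im[:,:,::-1])
E
```

```text
t 44.55 tcp [ 0.4518 -0.1408  0.3678] gap 0.045 F [ 0.1 -0.8  0.8]
toolx [1.    0.    0.001] y [ 0.001 -0.    -1.   ] z [-0.  1. -0.]
```

View pics/ac_scene.png

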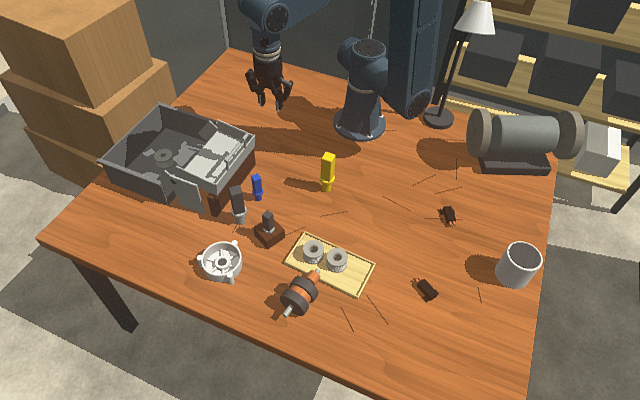

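View pics/ac_wrist.png

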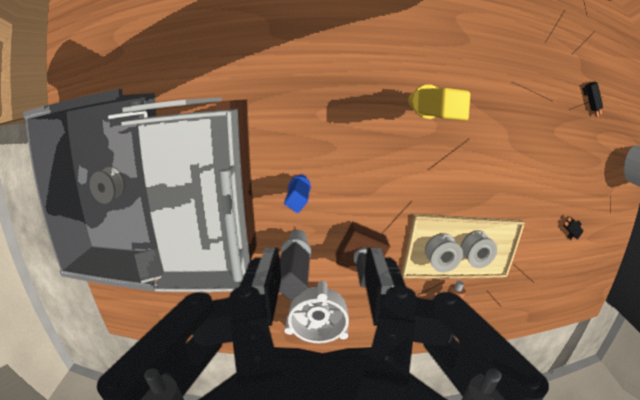

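View pics/ac_top.png

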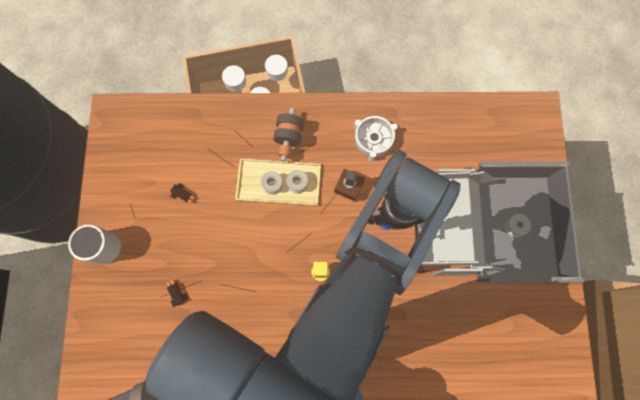

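```bash
python3 - <<'E'
from h import *
t=cv2.imread("pics/ac_top.png"); s=cv2.imread("pics/ac_scene.png")
cv2.imwrite("pics/ad.png",cv2.hconcat([cv2.resize(t[145:215,225:375],(400,187),interpolation=2),cv2.resize(s[200:310,240:390],(400,187*1),interpolation=2)]))
cv2.imwrite("pics/ad.png",cv2.vconcat([cv2.resize(t[145:215,225:375],(600,280),interpolation=2),cv2.resize(s[205:285,240:390],(600,320),interpolation=2)]))
for c in [(271,182),(297,181)]: print(onz("top",*c,.046))
print(onz("top",520,226,.04), onz("top",350,178,.123))
E
```

```text
[0.6369197 0.160368  0.046    ]
[0.63966633 0.08320197 0.046     ]
[ 0.50273481 -0.56645845  0.04      ] [ 0.62612816 -0.06958026  0.123     ]
```

View pics/ad.png

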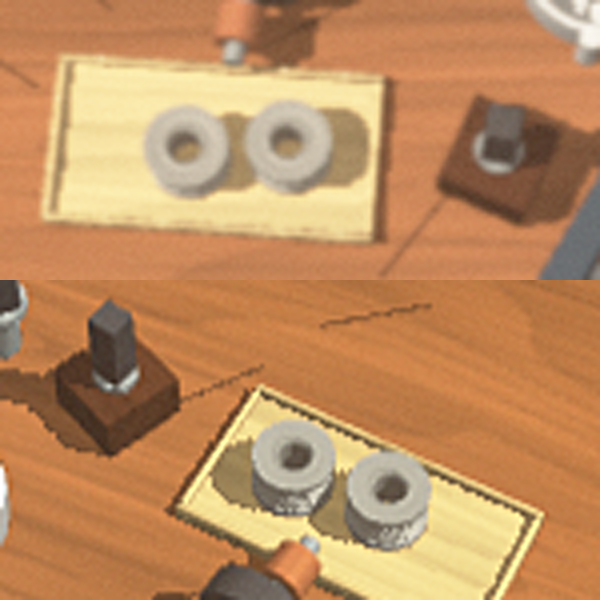

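```bash
python3 -c "
from station import *
print(sign_off())"
```

```text
the job is handed in; nothing more can be done
None
```

I tried the gauge in all three pulleys on the bench, sorted them, tipped the hopper, and handed the job in at about 45 s. No verdict came back.

**Gauge tries, left to right:**

| Pulley | Result | What I saw |
|---|---|---|
| Leftmost | Refused | Tip stopped about 36 mm up, pressed at about 20 N |
| Middle | Passed | Pin in until the collar touched |
| Rightmost | Passed | Pin in until the collar touched |

The gauge then went back in its stand. I found only three pulleys, and these results match the rules if they are numbers 1, 2 and 5.

**Sorting:** The two that passed are in the tray. The refused one went into the hopper, which I pulled over until it met its stop; the handle position works out to about 1.3 rad. I then guided it back down.

**Last pictures:**
- **Tray:** both pulleys lie flat on the tray floor. The first one placed is where I put it. The other had shifted about 4 cm after I placed it, with the robot not near it, but is still well inside.
- **Bin:** the refused pulley is in the grey bin.
- **Gauge, hopper and bystanders:** the gauge stands upright in its stand with the collar down, the hopper looks down, and the bystanders look unmoved. I judged these by eye and did not measure the hopper angle.
- **Robot:** it was clear of everything.

**Disagreements:** Camera and arm positions differed by 2 to 4 mm. The first try touched the chamfer off-centre, so I re-centred before pressing. No check failed.

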